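# Gather the axle nuts for counting

### The arm

A 7-joint arm with a two-finger parallel gripper is mounted at the origin on the work surface. World frame = base frame: x ahead of the robot, y to its left, z up, the work surface at z = 0. Lengths are in mm, angles in rad, forces in N, time in s.
With the tool pointing down it reaches from about 350 to 900 mm from the base axis. Payload 19.9 kg.
Tool frame: the origin (TCP) lies on the centre line of the jaws, within the pads' length; the fingertips stand 14 mm ahead of it and the grasp point (between the pads) lies 5 mm behind it; z points along the fingers, y is the line along which they close (so a half turn about z gives the same grasp; the last joint's range is limited). The gripper opens to 94 mm and grips with 3 to 60 N. Pads are 16 mm wide; open, the fingers measure 119 mm over their backs; the gripper's body (75 mm by 177 mm) begins 78 mm behind the grasp point.
Start: joints at [-1.369, 0.417, -0.01, 1.614, 0.005, 1.111, -0.053], TCP at [150.254, 606.65, 219.425] pointing down, gripper open.
Joint ranges: [-2.81, 2.81], [-0.39, 2.02], [-1.27, 1.25], [0.06, 2.57], [-1.19, 4.33], [0.19, 2], [-2.82, 2.82]. Speed limits (rad/s): [1.89, 1.89, 2.39, 2.39, 3.01, 3.01, 3.01].

### API

Orientations are given as a unit quaternion [w, x, y, z].
In Python, from cell import manip gives the robot as it stands.
- The arm moves only by the shell command python3 -m pendant 'ROWS' [FORCE]. ROWS is text: rows parted by semicolons, each of 5 numbers parted by spaces: the shift along the tool's x, y, z as a fraction of full scale, then the turn about the tool's z as a fraction of full scale, then the opening, from 0 (shut) to 1 (fully open). A call has 1 to 8 rows; each row is the pose to reach, as a shift and turn from the pose commanded when the call began, along the tool's axes at that moment; what a row does not reach only later rows make up. Full scale, the value 1, is 200 mm for a shift and 0.5 rad for a turn. A row lasts 1/12 s, in which the tool goes at most 41.7 mm and 7.16 degrees, less where a joint would pass 70% of its speed; a pose out of reach is approached as far as the arm can. A call with a number of a shift or a turn outside -1 to 1 is refused whole. A call with a gripper value outside its range is refused whole. The fingers move at their own pace and stop on an object; FORCE is the grip in N (left out, the last holds). Time passes only in rows, so rows that repeat a pose let the fingers close. It gives the time, the measured TCP pose, the force, the opening and the grip force at its end, in the units of the state.
- manip.sense(): the state, without advancing time (a new reading comes with each control period).
- manip.grab_frame(name): name is "scene" or "top" or "wrist"; returns the picture (384x512x3 uint8, blue, green, red); there is no depth.
- manip.camera_model(name): a dict with "mtx" (3x3 intrinsics, pixels), "world_to_cam" (4x4, takes a point from world to camera coordinates). Camera axes: x right, y down, z forward; pixel columns grow to the right and rows downward; lengths in mm; the calibration is good to about 2 mm. A picture is of the moment at which its call begins: read the wrist's pose just before it. camera_model takes no time and is no camera call; for the wrist camera it gives the pose at the moment of the call.
- manip.close_job(): hands the job in; it is judged then, once.
The state is a dict: "t": time; "joints": joint angles; "qvel": joint speeds; "tau": joint torques, N m; "tcp_pos": TCP position; "ee_rot": TCP orientation; "force": force on the tool from outside, world axes, zero at the start; "wrist_torque": the same for the moment, N m; "gripper_width": finger opening in mm; "grasp_force": force on a finger pad.
Only numpy, scipy, OpenCV 4.12 (cv2) and the standard library are available. Lean on these libraries where they do the work, as an engineer would, in place of code of your own. Each camera call takes 0.05 s, during which the arm holds its last target. There are 200 camera calls.

### The job

Lift the work lamp by its handle off the dock in front of the nut chute and stand it on the rubber mat, then take the parts pan by its handle, hold it in the air under the chute's lip and push the hanging push bar in with it until every nut in the chute has slid into the pan. Set the pan down squarely in the middle of the scale's platform, put every loose hex nut from the bench into it too, and stand the lamp back upright in the middle of its dock. Leave the round bushes and everything else where they are.

Things in the scene. Friction and masses are not known exactly. Their poses are not given: they have to be found in the camera images.
- dispenser: the fixed gravity dispenser. Origin on the bench below the middle of the chute's lip; +x points into the machine. The chute, a steel trough 46 mm wide rising at 30 degrees, ends at the lip at x = 0, 170 mm up (walls to 200 mm). The space under it is free as far as x = +75 mm (cheeks at y = +-56 mm behind that), save the push bar. Nuts land 20 to 90 mm in front of the lip (x = -20 to -90 mm)
- dock (a point): centre of the top of the lamp's charging dock, a round black pad 100 mm across, 18 mm above the bench, 105 mm in front of the lip (towards the robot)
- pushbar (a joint): angle of the bell crank with push bar and stop blade: 0 at rest (blade up through the chute's floor, nuts held), 0.5 at the end stop. Pushing the bar level into the machine (+x of the dispenser) turns it; from about 0.35 the blade is below the chute's floor and the nuts slide out. It springs back; 2 to 3.5 N
- bar_mid (a point): middle of the black rubber push bar, a round bar 16 mm thick and 110 mm long across the machine, hanging under the chute; at rest its axis is 10 mm in front of the lip, 95 mm above the bench; it travels about 42 mm into the machine and 25 mm down
- lamp: the grey LED work lamp standing on the dock: 64 x 64 mm foot, 105 mm tall body, with a carrying handle above; about 0.4 kg. Origin at the centre of its underside
- lamp_grip (a point): middle of the lamp's handle bar, 145 mm above its underside: a bar 16 x 16 mm in section, along the lamp's x, 64 mm long, 44 mm free between its posts, with 32 mm of free space below it
- pan: the open sheet-metal parts pan: 150 (x) x 124 (y) x 58 mm tall outside, walls and floor 3 mm, about 0.2 kg. Origin at the centre of its underside; its handle sticks out to its own -x
- pan_grip (a point): on the pan's handle, 110 mm from the pan's centre and 39 mm above its underside. The handle is a level bar 16 mm wide and 22 mm high (28 to 50 mm above the underside), reaching from 75 to 160 mm from the pan's centre
- scale: the fixed grey counting scale, 150 x 150 mm with a low display strip (26 mm high) on its -x side. Origin at the centre of its underside
- platform (a point): centre of the top of the scale's steel platform, 146 x 146 mm, 40 mm above the bench
- mat: black rubber mat, 120 x 120 x 4 mm, fixed. Origin at the centre of its underside
- nut0: a plain steel hex axle nut, the same as all the others: 30 mm across flats, 35 mm across corners, 18 mm thick, 40 g. Origin at the centre of its underside, z along its bore, a pair of flats faces its own +y and -y. At the start in the chute, behind the stop blade
- nut1: a plain steel hex axle nut, the same as all the others: 30 mm across flats, 35 mm across corners, 18 mm thick, 40 g. Origin at the centre of its underside, z along its bore, a pair of flats faces its own +y and -y. At the start in the chute, behind the stop blade
- nut2: a plain steel hex axle nut, the same as all the others: 30 mm across flats, 35 mm across corners, 18 mm thick, 40 g. Origin at the centre of its underside, z along its bore, a pair of flats faces its own +y and -y. At the start in the chute, behind the stop blade
- nut3: a plain steel hex axle nut, the same as all the others: 30 mm across flats, 35 mm across corners, 18 mm thick, 40 g. Origin at the centre of its underside, z along its bore, a pair of flats faces its own +y and -y. At the start in the chute, behind the stop blade (absent in some runs)
- stray0: a plain steel hex axle nut, the same as all the others: 30 mm across flats, 35 mm across corners, 18 mm thick, 40 g. Origin at the centre of its underside, z along its bore, a pair of flats faces its own +y and -y. At the start lying flat on the bench (absent in some runs)
- stray1: a plain steel hex axle nut, the same as all the others: 30 mm across flats, 35 mm across corners, 18 mm thick, 40 g. Origin at the centre of its underside, z along its bore, a pair of flats faces its own +y and -y. At the start lying flat on the bench (absent in some runs)
- stray2: a plain steel hex axle nut, the same as all the others: 30 mm across flats, 35 mm across corners, 18 mm thick, 40 g. Origin at the centre of its underside, z along its bore, a pair of flats faces its own +y and -y. At the start lying flat on the bench (absent in some runs)
- stray3: a plain steel hex axle nut, the same as all the others: 30 mm across flats, 35 mm across corners, 18 mm thick, 40 g. Origin at the centre of its underside, z along its bore, a pair of flats faces its own +y and -y. At the start lying flat on the bench (absent in some runs)
- bush0: a round steel bush (ring), 32 mm across, 22 mm tall; not part of the job, to be left alone. Origin at the centre of its underside
- bush1: a round steel bush (ring), 32 mm across, 22 mm tall; not part of the job, to be left alone. Origin at the centre of its underside
- carton: a small carton, 100 x 90 x 46 mm; not part of the job, to be left alone. Origin at the centre of its underside
- bottle: a white bottle, 64 mm across, 190 mm tall; not part of the job, to be left alone. Origin at the centre of its underside
- driver: a screwdriver lying on the bench; not part of the job, to be left alone. Origin at the centre of its underside (at mid length)

How it is judged:
By the outcome, as a careful person would: the job done as asked, in the order asked, and still so for the second after the job is handed in, with the robot touching nothing.
Of nut3, stray2, stray3 only 2 to 3 are there at a start; the rules pass over those that are not, and their reading is None.
Of stray0, stray1 only 1 to 2 are there at a start; the rules pass over those that are not, and their reading is None.
At some moment in a run one of stray0, stray1, stray2, stray3 may be knocked a few centimetres aside while the robot is not near it.
It also fails if it takes over 210 s, if anything falls off the work surface, if the arm or the gripper's body presses on something with over 40 N, if the wrist force passes 120 N, or if a joint passes its speed limit or range.

## Working session

There is one attempt and no reset: what is moved stays moved. The work goes in short steps, Python scripts to look and compute and a shell command to move; the robot and the scene stay as the last step left them, time stands still between calls to the robot, and variables do not carry over. Pictures are saved under pics/ and viewed, at most 14 in all, crops included, and the job is handed in when it is done.

```bash
ls; mkdir -p pics; python3 - <<'E'
from cell import manip
import cv2,numpy as np
s=manip.sense();print(s)
for n in("scene","top"):
    im=manip.grab_frame(n);cv2.imwrite(f"pics/{n}0.png",im)
    m=manip.camera_model(n);print(n,np.round(m["mtx"],1).tolist(),np.round(m["world_to_cam"],3).tolist())
    cv2.imwrite(f"pics/{n}0b.png",cv2.resize(im,(800,600),interpolation=cv2.INTER_CUBIC))
E
```

```text
pics
{'t': 0.0, 'joints': array([-1.36950251,  0.41796097, -0.01029227,  1.61416307,  0.00471025,
        1.11068616, -0.05301734]), 'qvel': array([ 0.00095844,  0.0003431 , -0.00069908, -0.00175274,  0.00052049,
        0.00085667, -0.00084101]), 'tau': array([-7.34645273e-04, -8.51231289e+01,  6.38094116e-01, -4.26011431e+01,
       -4.90822666e-02,  1.84395933e-02,  1.53579958e-04]), 'tcp_pos': array([150.19512561, 606.32242441, 218.8381117 ]), 'ee_rot': array([-2.06508925e-05,  1.21106078e-01,  9.92639391e-01, -5.96765402e-04]), 'force': array([-0.99726027, -0.14337191,  0.58712168]), 'wrist_torque': array([ 0.05468276, -0.05783577,  0.0081265 ]), 'grasp_force': 0.0, 'gripper_width': 94.14673510893422}
scene [[376.8, 0.0, 253.5], [0.0, 376.8, 188.4], [0.0, 0.0, 1.0]] [[-0.317, 0.948, -0.014, 183.567], [0.809, 0.263, -0.525, -389.798], [-0.495, -0.177, -0.851, 1388.413], [0.0, 0.0, 0.0, 1.0]]
top [[370.9, 0.0, 250.6], [0.0, 370.9, 190.0], [0.0, 0.0, 1.0]] [[0.005, -1.0, -0.011, 17.296], [-0.996, -0.004, -0.093, 591.322], [0.093, 0.011, -0.996, 1156.102], [0.0, 0.0, 0.0, 1.0]]
```

View pics/scene0b.png

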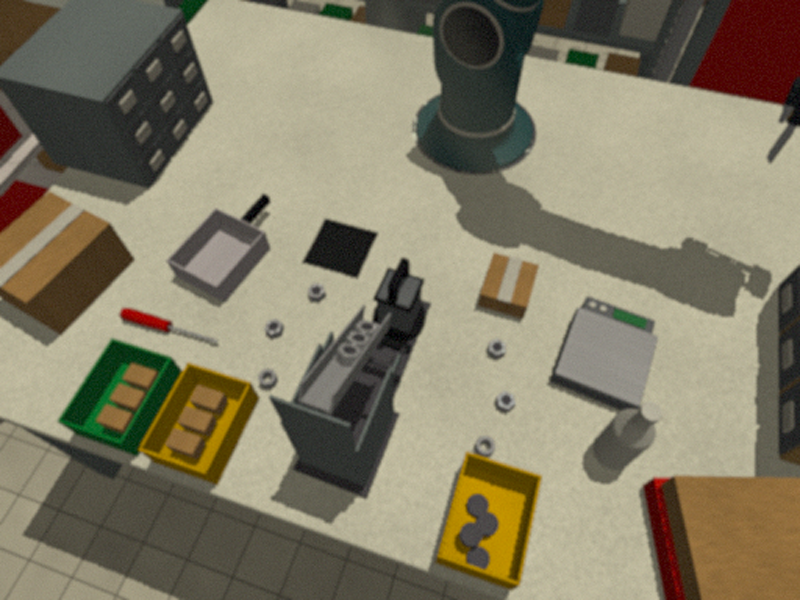

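View pics/top0b.png

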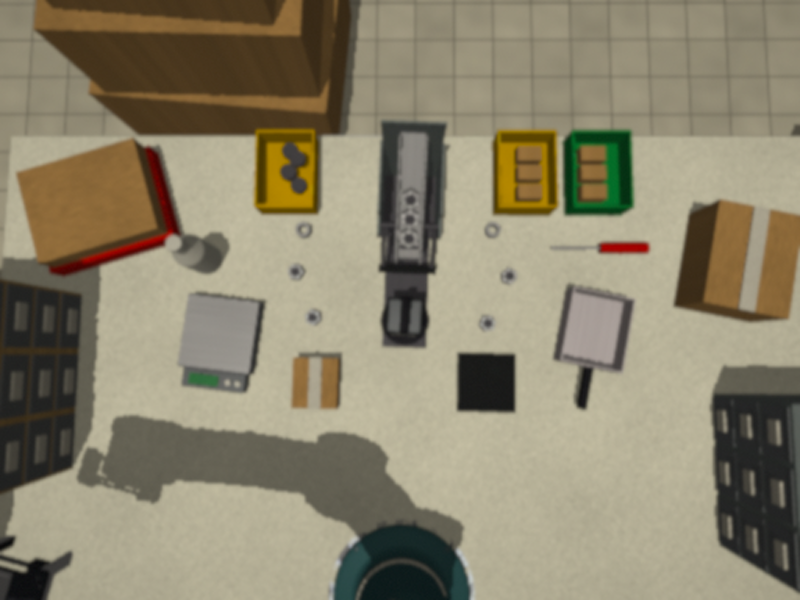

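The top view shows (800x600 pixels): lamp on its dock at (405,317), pan at (594,328) with the handle down to (583,405), scale at (222,335) and mat at (486,382). Strays are at about (297,272), (314,317), (509,276) and (487,323). The rings at (305,230) and (492,230) look like the bushes. I'll check these in enlarged crops.

```bash
cat > h.py <<'E'
from cell import manip
import cv2,numpy as np
from scipy.spatial.transform import Rotation as R
def ray(n,uv,z,M=None):
    m=M or manip.camera_model(n);W=m["world_to_cam"];K=m["mtx"]
    d=W[:3,:3].T@np.linalg.inv(K)@np.array([uv[0],uv[1],1]);c=-W[:3,:3].T@W[:3,3]
    return c+d*(z-c[2])/d[2]
def proj(n,p,M=None):
    m=M or manip.camera_model(n);W=m["world_to_cam"];q=m["mtx"]@(W[:3,:3]@np.array(p,float)+W[:3,3]);return q[:2]/q[2]
def pose():
    s=manip.sense();w,x,y,z=s["ee_rot"];return s["tcp_pos"],R.from_quat([x,y,z,w])
def goto(p,yaw=None):
    """print fractions to reach world p; yaw = world angle of tool x axis (mod pi)"""
    c,r=pose();d=r.inv().apply(np.array(p)-c)/200
    x=r.apply([1,0,0]);a=np.arctan2(x[1],x[0]);out=f"shift {np.round(d,3)} yaw now {a:.3f}"
    if yaw is not None:
        e=(yaw-a+np.pi/2)%np.pi-np.pi/2;out+=f" turn {-e/0.5:.3f}"
    print(out,"tcp",np.round(c,1))
def crop(im,x0,y0,x1,y1,name,f):
    cv2.imwrite(name,cv2.resize(im[y0:y1,x0:x1],None,fx=f,fy=f,interpolation=cv2.INTER_CUBIC))
E
python3 - <<'E'
import cv2
from h import *
im=cv2.imread("pics/top0.png")
a=cv2.resize(im[125:265,110:250],(560,560),interpolation=2)
crop(im,108,135,308,265,"pics/cA.png",4)
crop(im,235,70,435,270,"pics/cB.png",3)
for n in [(297,272),(314,317),(509,276),(487,323),(305,230),(492,230)]: print(ray("top",(n[0]*.64,n[1]*.64),18).round(0))
E
```

```text
[643. 216.  18.]
[550. 179.  18.]
[ 636. -222.   18.]
[ 539. -176.   18.]
[732. 201.  18.]
[ 733. -188.   18.]
```

View pics/cA.png

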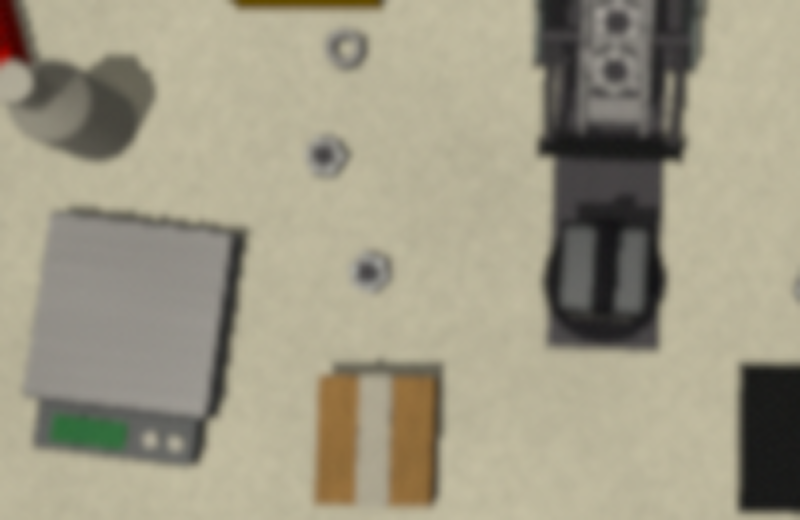

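View pics/cB.png

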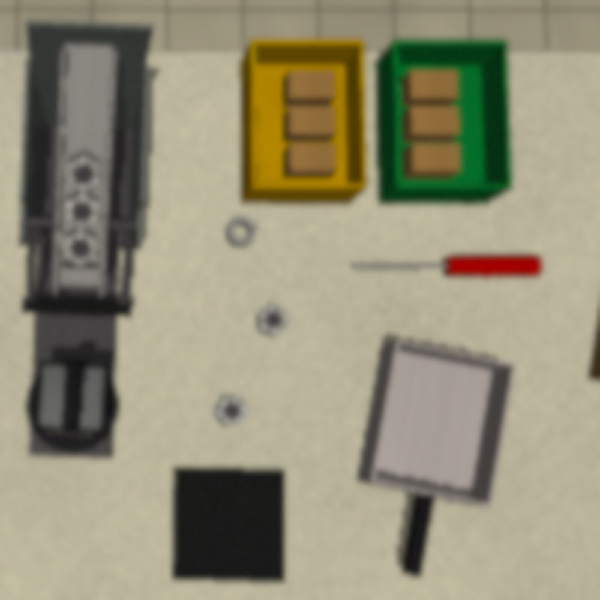

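The crops show hex nuts with dark bores at cA (327,156) and (371,271), and at cB (271,320) and (230,410). The thin rings at cA (348,48) and cB (240,232) are the bushes. Three nuts sit in the chute, and the lamp handle runs along world x at cA (602,271).

```bash
python3 - <<'E'
from h import *
A=lambda u,v:(108+u/4,135+v/4)
B=lambda u,v:(235+u/3,70+v/3)
def P(nm,f,pts,z):
    q=np.array([ray("top",f(*p),z)[:2] for p in pts]);print(nm,"mean",q.mean(0).round(0),q.round(0).tolist())
P("handle",A,[(604,225),(600,318)],171)
P("bar",A,[(540,148),(683,150)],100)
P("chute lip",A,[(574,130),(646,130)],175)
P("dock",A,[(548,283),(663,283)],18)
P("pan",B,[(388,338),(512,366),(487,500),(360,480)],58)
P("panhandle",B,[(422,497),(411,573)],50)
P("scale",A,[(57,212),(232,232),(208,412),(25,395)],40)
P("mat",B,[(175,468),(283,470),(284,578),(174,578)],4)
P("nutsA",A,[(327,156),(371,271)],14)
P("nutsB",B,[(271,320),(230,410)],14)
P("bush",A,[(348,48)],22);P("bush",B,[(240,232)],22)
goto([620,0,260],1.57);goto([620,0,260],0)
E
```

```text
handle mean [542.  -4.] [[575.0, -5.0], [509.0, -3.0]]
bar mean [638. -12.] [[639.0, 42.0], [638.0, -65.0]]
chute lip mean [641.  -9.] [[641.0, 16.0], [641.0, -35.0]]
dock mean [542.  -8.] [[542.0, 38.0], [542.0, -55.0]]
pan mean [ 527. -382.] [[613.0, -334.0], [584.0, -460.0], [447.0, -430.0], [466.0, -302.0]]
panhandle mean [ 411. -360.] [[449.0, -367.0], [372.0, -354.0]]
scale mean [516. 366.] [[595.0, 427.0], [580.0, 287.0], [438.0, 302.0], [451.0, 447.0]]
mat mean [ 419. -176.] [[478.0, -118.0], [476.0, -234.0], [362.0, -233.0], [361.0, -116.0]]
nutsA mean [598. 199.] [[644.0, 218.0], [551.0, 180.0]]
nutsB mean [ 588. -199.] [[637.0, -222.0], [540.0, -176.0]]
bush mean [732. 201.] [[732.0, 201.0]]
bush mean [ 731. -188.] [[731.0, -188.0]]
shift [-3.009 -2.378 -0.203] yaw now 2.899 turn 2.658 tcp [150.2 606.3 218.9]
shift [-3.009 -2.378 -0.203] yaw now 2.899 turn -0.486 tcp [150.2 606.3 218.9]
```

```bash

python3 -m pendant '-.2 -.18 -.07 0 1;-.4 -.36 -.14 0 1;-.6 -.54 -.2 0 1;-.8 -.72 -.2 0 1;-.9 -.83 -.2 0 1;-.9 -.83 -.2 0 1' 20
python3 -m pendant '-.2 -.18 0 0 1;-.4 -.36 0 0 1;-.6 -.54 0 0 1;-.8 -.72 0 0 1;-.9 -.83 0 0 1;-.9 -.83 0 0 1'
python3 -m pendant '-.2 -.18 0 -.2 1;-.4 -.36 0 -.486 1;-.6 -.54 0 -.486 1;-.6 -.54 0 -.486 1;-.6 -.54 0 -.486 1;-.6 -.54 0 -.486 1'
python3 - <<'E'
from h import *
im=manip.grab_frame("wrist");print(pose()[0].round(1),manip.sense()["joints"].round(2))
cv2.imwrite("pics/w1.png",im);goto([542,-6,158],np.pi)
M=manip.camera_model("wrist");print(np.round(M["mtx"],1).tolist(),np.round(M["world_to_cam"],3).tolist())
E
```

```text
t: 0.6
tcp_pos: [285.8, 400.2, 259.6]
ee_rot: [-0.0, 0.121, 0.993, 0.0]
force: [1.2, -0.2, -0.2]
gripper_width: 93.8
grasp_force: 0.0
t: 1.1
tcp_pos: [420.7, 195.3, 259.5]
ee_rot: [0.0, 0.122, 0.993, 0.0]
force: [0.2, 0.2, -0.3]
gripper_width: 94.1
grasp_force: 0.0
t: 1.6
tcp_pos: [511.4, 61.1, 259.2]
ee_rot: [-0.0, 0.002, 1.0, -0.001]
force: [-0.8, -0.4, 0.1]
gripper_width: 93.8
grasp_force: 0.0
[510.5  63.1 259.1] [-0.57  0.19  0.44  1.85 -0.09  1.12  1.47]
shift [-0.158 -0.345  0.506] yaw now 3.139 turn -0.005 tcp [510.5  63.1 259.1]
[[316.3, 0.0, 253.0], [0.0, 316.3, 191.1], [0.0, 0.0, 1.0]] [[0.002, 1.0, 0.0, -63.778], [0.959, -0.002, 0.285, -528.965], [0.285, -0.001, -0.959, 284.556], [0.0, 0.0, 0.0, 1.0]]
```

View pics/w1.png

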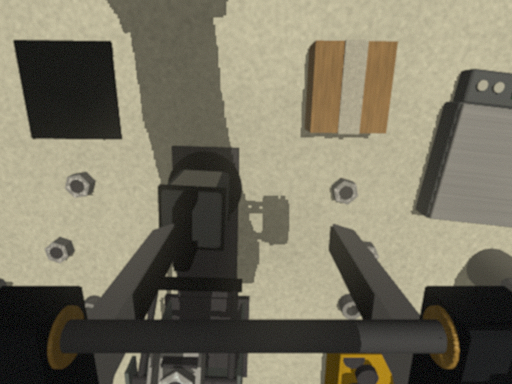

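The wrist view shows the mat at (15-121,40-138) and the lamp body top around (163-223,186-248). The push bar runs from (160,284) to (242,284). Nuts are at (80,184), (60,250) and (344,191), and the dock strip is at u 172-239.

```bash
python3 - <<'E'
from h import *
f=lambda u,v,z:print((u,v,z),ray("wrist",(u,v),z).round(0)[:2])
for p in [(164,187,123),(223,187,123),(223,248,123),(177,193,171),(193,193,171),(174,268,171),(193,268,171),(160,284,100),(242,284,100),(172,148,2),(239,148,2),(241,190,18),(80,184,18),(60,250,18),(344,191,18),(15,40,4),(110,40,4),(121,138,4),(32,138,4)]: f(*p)
im=cv2.imread("pics/w1.png");crop(im,140,140,260,384,"pics/w1c.png",2.4)
E
```

```text
(164, 187, 123) [511. -25.]
(223, 187, 123) [511.  33.]
(223, 248, 123) [578.  31.]
(177, 193, 171) [503.  -1.]
(193, 193, 171) [503.  13.]
(174, 268, 171) [573.  -8.]
(193, 268, 171) [573.   9.]
(160, 284, 100) [635. -46.]
(242, 284, 100) [636.  49.]
(172, 148, 2) [491. -46.]
(239, 148, 2) [491.  44.]
(241, 190, 18) [545.  47.]
(80, 184, 18) [ 536. -167.]
(60, 250, 18) [ 633. -211.]
(344, 191, 18) [547. 184.]
(15, 40, 4) [ 359. -225.]
(110, 40, 4) [ 359. -110.]
(121, 138, 4) [ 477. -111.]
(32, 138, 4) [ 477. -228.]
```

View pics/w1c.png

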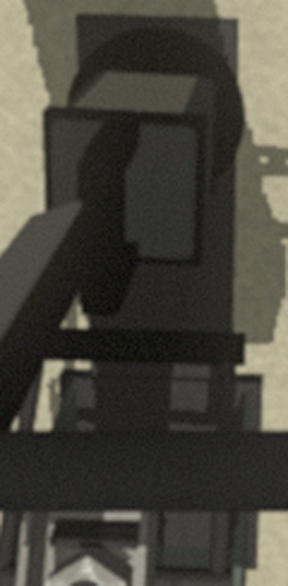

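```bash

python3 -m pendant '-.1 -.15 0 0 1;-.16 -.315 0 0 1;-.16 -.315 0 0 1;-.16 -.315 0 0 1;-.16 -.315 0 0 1;-.16 -.315 0 0 1' 20
python3 - <<'E'
from h import *
print(pose()[0].round(1))
im=manip.grab_frame("wrist")
crop(im,150,80,360,384,"pics/w2.png",2);t=manip.grab_frame("top");cv2.imwrite("pics/t2.png",t)
E
```

```text
t: 2.15
tcp_pos: [542.0, 2.9, 259.4]
ee_rot: [-0.0, -0.001, 1.0, 0.0]
force: [-0.6, -0.4, -0.1]
gripper_width: 94.0
grasp_force: 0.0
[542.    2.9 259.4]
```

View pics/w2.png

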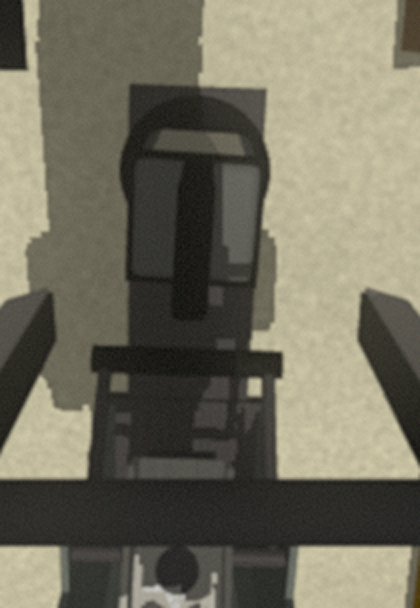

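The crop (u=150+cu/2, v=80+cv/2) shows the handle bar from (197,160) to (190,318), left of the finger midline at 206. The lamp and push bar are tilted by about -0.05 rad, and the push bar runs from (92,358) to (282,365).

```bash
python3 - <<'E'
from h import *
for nm,u,v,z in [("h near",197,168,171),("h far",190,318,171),("b1",135,155,123),("b2",268,163,123),("b3",252,283,123),("b4",128,278,123),("barL",92,358,103),("barR",282,365,103),("dockL",120,170,18),("dockR",270,170,18),("stripL",130,86,1),("stripR",266,90,1)]:
    print(nm,ray("wrist",(150+u/2,80+v/2),z)[:2].round(1))
t=cv2.imread("pics/t2.png");crop(t,190,150,310,260,"pics/t2c.png",4)
goto([540,-3,158],np.pi-.05)
E
```

```text
h near [510.   -1.6]
h far [576.6  -4.8]
b1 [513.6 -32. ]
b2 [517.4  32. ]
b3 [579.6  25.7]
b4 [577.  -37.5]
barL [633.4 -62. ]
barR [637.7  45.5]
dockL [543.1 -53.9]
dockR [542.9  44.1]
stripL [490.6 -47.6]
stripR [493.   41.6]
shift [ 0.011 -0.028  0.508] yaw now -3.139 turn 0.104 tcp [542.1   2.5 259.5]
```

```bash

python3 -m pendant '0 -.028 .1 .1 1;0 -.028 .25 .1 1;0 -.028 .4 .1 1;0 -.028 .5 .1 1;0 -.028 .508 .1 1;0 -.028 .508 .1 1;0 -.028 .508 .1 .5;0 -.028 .508 .1 0' 40
python3 -m pendant '0 0 0 0 0;0 0 0 0 0;0 0 0 0 0;0 0 0 0 0;0 0 0 0 0;0 0 0 0 0'
python3 -m pendant '0 0 -.05 0 0;0 0 -.2 0 0;0 0 -.3 0 0;0 0 -.3 0 0;0 0 -.3 0 0'
python3 - <<'E'
from h import *
goto([419,-172,146],np.pi-.05)
E
```

```text
t: 2.92
tcp_pos: [543.2, -4.2, 159.5]
ee_rot: [0.001, 0.025, 1.0, 0.0]
force: [-0.5, 0.8, 0.8]
gripper_width: 84.0
grasp_force: 0.0
t: 3.42
tcp_pos: [542.4, -4.4, 157.9]
ee_rot: [0.0, 0.025, 1.0, -0.0]
force: [-0.2, 0.2, 0.6]
gripper_width: 44.3
grasp_force: 0.0
t: 3.83
tcp_pos: [543.0, -4.4, 219.2]
ee_rot: [0.001, 0.025, 1.0, 0.0]
force: [-0.5, 0.7, -0.5]
gripper_width: 10.8
grasp_force: 0.0
shift [ 0.578 -0.868  0.364] yaw now 3.092 turn 0.001 tcp [543.   -4.4 219.2]
```

The fingers are slow (about 80 mm/s), so the grasp missed. I'll reopen and redo it with time to close.

```bash

python3 -m pendant '0 0 0 0 .6;0 0 0 0 .6;0 0 0 0 .6;0 0 0 0 .6;0 0 0 0 .6;0 0 0 0 .6;0 0 0 0 .6;0 0 0 0 .6' 40
python3 - <<'E'
from h import *
im=manip.grab_frame("wrist")
crop(im,150,80,360,384,"pics/w3.png",1.6);goto([543,-4,158],np.pi-.05)
E
```

```text
t: 4.5
tcp_pos: [542.4, -4.5, 217.8]
ee_rot: [-0.0, 0.025, 1.0, -0.0]
force: [-0.1, -0.9, -1.0]
gripper_width: 56.0
grasp_force: 0.0
shift [-0.003  0.003  0.299] yaw now 3.092 turn 0.000 tcp [542.4  -4.5 217.9]
```

View pics/w3.png

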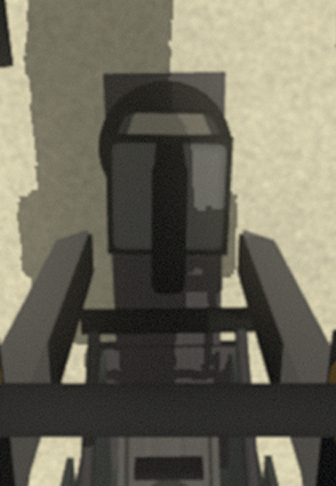

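The lamp is still upright, with its handle at (168,215) in the crop, centred between the fingertips at 92 and 240. I'll descend and close.

```bash

python3 -m pendant '0 0 .1 0 .6;0 0 .2 0 .6;0 0 .3 0 .6;0 0 .3 0 .6;0 0 .3 0 0;0 0 .3 0 0;0 0 .3 0 0;0 0 .3 0 0' 40
python3 -m pendant '0 0 0 0 0;0 0 0 0 0;0 0 0 0 0;0 0 0 0 0;0 0 0 0 0;0 0 0 0 0;0 0 0 0 0;0 0 0 0 0'
```

```text
t: 5.22
tcp_pos: [542.9, -4.4, 158.9]
ee_rot: [0.001, 0.025, 1.0, 0.0]
force: [-0.3, -0.6, 0.1]
gripper_width: 33.1
grasp_force: 0.0
t: 5.88
tcp_pos: [542.5, -4.3, 158.1]
ee_rot: [0.0, 0.025, 1.0, 0.0]
force: [-0.8, 1.5, 5.8]
gripper_width: 15.5
grasp_force: 40.0
```

```bash

python3 -m pendant '0 0 -.05 0 0;0 0 -.15 0 0;0 0 -.3 0 0;0 0 -.3 0 0'
python3 -m pendant '.05 -.1 0 0 0;.17 -.25 0 0 0;.28 -.42 0 0 0;.4 -.6 0 0 0;.5 -.77 0 0 0;.578 -.86 0 0 0;.578 -.86 0 0 0;.578 -.86 0 0 0'
python3 - <<'E'
from h import *
im=manip.grab_frame("wrist");crop(im,100,0,412,384,"pics/w4.png",1.4)
goto([419,-172,145],np.pi-.05);print(manip.sense()["force"],manip.sense()["joints"].round(2))
E
```

```text
t: 6.22
tcp_pos: [544.2, -4.9, 222.7]
ee_rot: [0.003, 0.025, 1.0, 0.0]
force: [1.0, 0.8, -2.5]
gripper_width: 15.7
grasp_force: 40.0
t: 6.88
tcp_pos: [417.7, -171.3, 218.1]
ee_rot: [0.0, 0.026, 1.0, 0.0]
force: [-0.1, 0.6, -3.5]
gripper_width: 15.7
grasp_force: 40.0
shift [-0.003 -0.008  0.365] yaw now 3.091 turn -0.001 tcp [ 418.4 -170.4  218. ]
[ 0.24046022  1.04082048 -4.23769705] [-0.25  0.11  0.61  2.04 -0.08  1.01  1.92]
```

View pics/w4.png

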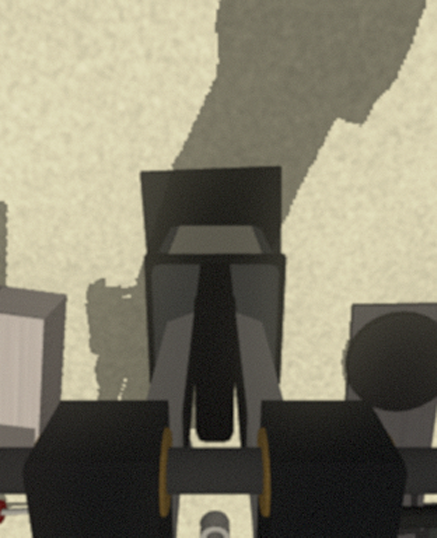

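```bash

python3 -m pendant '0 0 .1 0 0;0 0 .2 0 0;0 0 .3 0 0;0 0 .34 0 0;0 0 .355 0 0;0 0 .37 0 0;0 0 .37 0 0'
python3 -m pendant '0 0 0 0 .3;0 0 0 0 .4;0 0 0 0 .5;0 0 0 0 .5;0 0 0 0 .5;0 0 0 0 .5;0 0 0 0 .5;0 0 0 0 .5'
python3 -m pendant '0 0 -.1 0 .6;0 0 -.3 0 .6;0 0 -.5 0 .6;0 0 -.5 0 .6;0 0 -.5 0 .6'
python3 - <<'E'
from h import *
im=manip.grab_frame("wrist");crop(im,100,0,412,384,"pics/w5.png",1.4)
goto([418,-361,160],np.pi-.17);print(manip.sense()["force"])
E
```

```text
t: 7.52
tcp_pos: [419.1, -170.3, 144.5]
ee_rot: [0.0, 0.025, 1.0, -0.0]
force: [-0.2, -0.2, -3.2]
gripper_width: 15.7
grasp_force: 40.0
t: 8.18
tcp_pos: [418.4, -170.5, 143.9]
ee_rot: [0.0, 0.025, 1.0, -0.0]
force: [-0.3, 1.1, 0.8]
gripper_width: 47.0
grasp_force: 0.0
t: 8.6
tcp_pos: [419.3, -170.6, 245.6]
ee_rot: [0.002, 0.025, 1.0, 0.0]
force: [0.5, 0.0, -0.8]
gripper_width: 56.2
grasp_force: 0.0
shift [-0.044 -0.953  0.42 ] yaw now 3.092 turn 0.241 tcp [ 418.6 -170.3  244.1]
[-0.05243243  0.83597932  0.46429964]
```

View pics/w5.png

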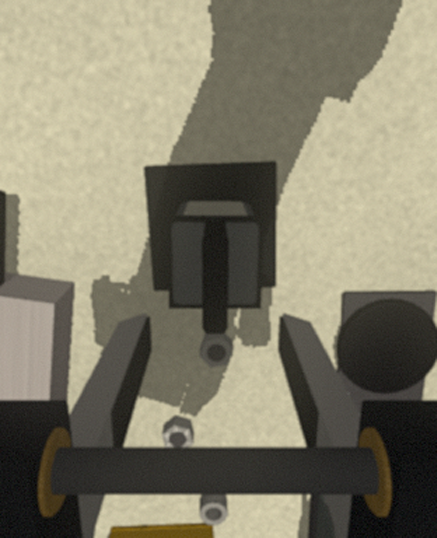

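The lamp stands upright on the mat. Next is the pan handle; I'll measure it with image code to save pictures.

```bash

python3 -m pendant '0 -.18 0 0 .6;0 -.36 0 .24 .6;-.02 -.55 0 .24 .6;-.03 -.73 0 .24 .6;-.044 -.9 0 .24 .6;-.044 -.953 0 .24 .6;-.044 -.953 0 .24 .6;-.044 -.953 0 .24 .6'
python3 - <<'E'
from h import *
M=manip.camera_model("wrist");print(pose()[0].round(1))
im=manip.grab_frame("wrist");cv2.imwrite("pics/w6.png",im)
uv=np.array([proj("wrist",p,M) for p in [(372,-354,50),(449,-367,50)]]);print(uv.round(0))
g=cv2.cvtColor(im,cv2.COLOR_BGR2GRAY)
n,l,st,c=cv2.connectedComponentsWithStats((g<55).astype(np.uint8))
for i in range(1,n):
    if st[i,4]>150: print(st[i],c[i].round(1))
E
```

```text
t: 9.32
tcp_pos: [417.0, -361.1, 242.5]
ee_rot: [-0.001, 0.085, 0.996, 0.0]
force: [0.1, 0.6, -0.3]
gripper_width: 56.2
grasp_force: 0.0
[ 417.  -361.1  242.5]
[[253. 134.]
 [253. 200.]]
[   0   55   48  151 2916] [ 15.3 146.6]
[  350    86   145   121 11775] [418.7 146.6]
[245 154  13  49 460] [251.1 182.9]
[    0   177   512   207 32563] [272.4 329.1]
[237 375  67   9 312] [280.2 380.4]
```

```bash
python3 - <<'E'
from h import *
im=cv2.imread("pics/w6.png");g=cv2.cvtColor(im,cv2.COLOR_BGR2GRAY).astype(int)
for v in range(120,232,6): print(v,g[v,232:276:2].tolist())
M=manip.camera_model("wrist");print([ray("wrist",(252,v),50,M)[0].round(0) for v in range(120,232,6)])
E
```

```text
120 [179, 183, 187, 182, 181, 178, 179, 186, 185, 178, 178, 179, 177, 181, 180, 179, 182, 180, 176, 173, 169, 175]
126 [183, 183, 178, 176, 179, 180, 182, 179, 183, 183, 185, 182, 179, 180, 182, 181, 177, 181, 178, 181, 176, 179]
132 [180, 177, 177, 176, 178, 182, 189, 135, 57, 55, 51, 55, 51, 82, 177, 183, 181, 183, 184, 184, 180, 178]
138 [186, 189, 183, 183, 182, 182, 163, 69, 58, 62, 60, 62, 62, 64, 158, 184, 175, 170, 173, 175, 173, 174]
144 [183, 183, 179, 179, 182, 182, 176, 78, 56, 61, 64, 62, 60, 65, 155, 181, 180, 176, 173, 174, 176, 181]
150 [176, 182, 175, 174, 180, 185, 155, 59, 61, 59, 61, 58, 56, 79, 172, 174, 174, 179, 178, 176, 184, 177]
156 [172, 173, 175, 178, 180, 184, 144, 55, 58, 56, 59, 55, 55, 80, 174, 183, 182, 177, 178, 171, 177, 177]
162 [184, 182, 182, 181, 177, 177, 113, 57, 55, 57, 53, 56, 46, 95, 175, 174, 175, 184, 178, 174, 172, 168]
168 [169, 170, 172, 177, 176, 173, 118, 51, 54, 55, 53, 51, 47, 115, 174, 179, 174, 174, 172, 178, 169, 119]
174 [180, 177, 178, 184, 179, 167, 116, 47, 53, 52, 52, 49, 44, 123, 172, 167, 166, 169, 129, 99, 98, 97]
180 [1
[... 515 characters left out ...]
84, 82, 85, 89, 89, 83, 81, 86, 86, 84, 84, 82, 83, 86, 84]
216 [84, 86, 86, 87, 83, 82, 87, 84, 87, 84, 82, 84, 81, 84, 87, 85, 86, 79, 83, 90, 85, 82]
222 [84, 84, 82, 82, 81, 80, 85, 83, 85, 81, 86, 85, 83, 81, 84, 85, 85, 80, 79, 80, 85, 81]
228 [82, 81, 85, 81, 82, 82, 80, 84, 82, 85, 83, 80, 82, 80, 78, 87, 82, 80, 82, 82, 80, 81]
[np.float64(358.0), np.float64(364.0), np.float64(371.0), np.float64(377.0), np.float64(384.0), np.float64(391.0), np.float64(397.0), np.float64(404.0), np.float64(411.0), np.float64(418.0), np.float64(425.0), np.float64(432.0), np.float64(440.0), np.float64(447.0), np.float64(454.0), np.float64(462.0), np.float64(469.0), np.float64(477.0), np.float64(485.0)]
```

```bash

python3 -m pendant '0 0 .2 .04 .6;0 0 .4 .04 .6;0 -.003 .6 .04 .6;-.004 -.003 .8 .04 .6;-.004 -.003 .8 .04 .6'
python3 -m pendant '0 0 .1 0 .6;0 0 .2 0 .6;0 0 .24 0 .6;0 0 .24 0 .6;0 0 .24 0 0;0 0 .24 0 0;0 0 .24 0 0;0 0 .24 0 0' 60
python3 -m pendant '0 0 0 0 0;0 0 0 0 0;0 0 0 0 0;0 0 0 0 0;0 0 0 0 0;0 0 0 0 0'
python3 -c "
from h import *
goto([418,-361,34],np.pi-.195)"
```

```text
t: 9.78
tcp_pos: [416.1, -357.9, 77.8]
ee_rot: [-0.004, 0.094, 0.996, 0.002]
force: [-0.9, 1.2, -1.7]
gripper_width: 56.0
grasp_force: 0.0
t: 10.45
tcp_pos: [418.8, -362.2, 36.9]
ee_rot: [0.001, 0.095, 0.996, -0.0]
force: [-0.2, 0.2, 1.3]
gripper_width: 32.9
grasp_force: 0.0
t: 10.95
tcp_pos: [418.4, -362.2, 36.1]
ee_rot: [0.0, 0.095, 0.995, -0.0]
force: [-0.8, 0.1, 6.2]
gripper_width: 15.9
grasp_force: 59.9
shift [0.003 0.006 0.011] yaw now 2.952 turn 0.010 tcp [ 418.4 -362.2   36.1]
```

```bash

python3 -m pendant '0 0 -.05 0 0;0 0 -.2 0 0;0 0 -.4 0 0;0 0 -.6 0 0;0 0 -.8 0 0;0 0 -.95 0 0;0 0 -1 0 0;0 0 -1 0 0'
python3 -m pendant '.02 .1 0 0 0;.04 .25 0 0 0;.07 .4 0 0 0;.1 .55 0 0 0;.13 .7 0 0 0;.158 .85 0 0 0;.158 .89 0 0 0;.158 .89 0 0 0'
python3 -m pendant '.02 .1 0 0 0;.04 .25 0 -.1 0;.07 .4 0 -.2 0;.1 .55 0 -.29 0;.13 .7 0 -.29 0;.158 .85 0 -.29 0;.158 .89 0 -.29 0;.158 .89 0 -.29 0'
python3 - <<'E'
from h import *
goto([423,1,86],np.pi-.045);print(manip.sense()["joints"].round(2))
for n in("wrist","scene"): cv2.imwrite(f"pics/{n}7.png",manip.grab_frame(n))
E
```

```text
t: 11.62
tcp_pos: [419.0, -362.5, 238.3]
ee_rot: [0.002, 0.095, 0.996, -0.001]
force: [-0.1, 0.1, -2.7]
gripper_width: 16.0
grasp_force: 59.9
t: 12.28
tcp_pos: [420.6, -178.5, 234.6]
ee_rot: [-0.001, 0.093, 0.996, 0.001]
force: [-0.0, 0.3, -2.6]
gripper_width: 15.2
grasp_force: 59.9
t: 12.95
tcp_pos: [423.4, 0.6, 234.9]
ee_rot: [-0.001, 0.021, 1.0, -0.0]
force: [0.2, 0.1, -1.6]
gripper_width: 15.3
grasp_force: 59.9
shift [0.001 0.002 0.745] yaw now 3.099 turn 0.005 tcp [423.4   0.6 234.9]
[-0.56  0.02  0.5   2.08 -0.01  1.05  1.47]
```

```bash

python3 -m pendant '0 0 .15 0 0;0 0 .3 0 0;0 0 .45 0 0;0 0 .6 0 0;0 0 .7 0 0;0 0 .745 0 0;0 0 .745 0 0;0 0 .745 0 0'
python3 - <<'E'
from h import *
goto([423,1,86],np.pi-.045)
w=manip.grab_frame("wrist");s=manip.grab_frame("scene")
cv2.imwrite("pics/w8.png",w)
a=cv2.resize(w[:,60:450],None,fx=1.2,fy=1.2);b=cv2.resize(s[140:330,150:300],None,fx=2.2,fy=2.42)
cv2.imwrite("pics/mos1.png",np.hstack([a,b[:461].copy() if b.shape[0]>=461 else cv2.copyMakeBorder(b,0,461-b.shape[0],0,0,0)]));
E
```

```text
t: 13.72
tcp_pos: [423.7, -1.5, 87.3]
ee_rot: [-0.0, 0.023, 1.0, -0.0]
force: [-0.2, 0.1, -2.1]
gripper_width: 15.5
grasp_force: 59.9
shift [0.004 0.012 0.007] yaw now 3.095 turn -0.003 tcp [423.7  -1.5  87.3]
```

View pics/mos1.png

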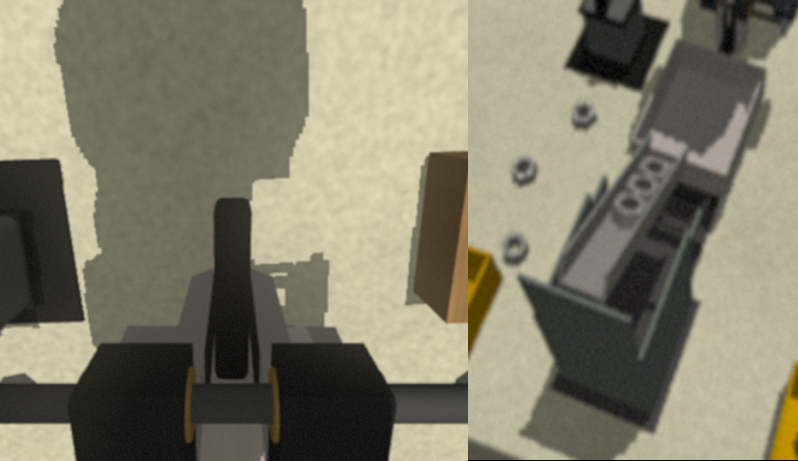

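The mosaic shows the pan level and centred in front of the lip, with three nuts behind the blade. Now I'll push.

```bash

python3 -m pendant '-.04 .01 0 0 0;-.08 .01 0 0 0;-.12 .01 0 0 0;-.16 .01 0 0 0;-.2 .01 0 0 0;-.23 .01 0 0 0;-.26 .01 0 0 0;-.29 .01 0 0 0'
python3 -m pendant '0 0 0 0 0;0 0 0 0 0;0 0 0 0 0;0 0 0 0 0;0 0 0 0 0;0 0 0 0 0;0 0 0 0 0;0 0 0 0 0'
python3 - <<'E'
from h import *
s=manip.grab_frame("scene");cv2.imwrite("pics/s9.png",s);o=cv2.imread("pics/scene7.png")
print(pose()[0].round(1))
b=np.hstack([cv2.resize(x[130:270,170:300],None,fx=3,fy=3) for x in (o,s)]);cv2.imwrite("pics/mos2.png",b)
E
```

```text
t: 14.48
tcp_pos: [481.8, -1.1, 86.7]
ee_rot: [-0.0, 0.022, 1.0, -0.0]
force: [-3.6, 0.4, -4.6]
gripper_width: 15.6
grasp_force: 60.0
t: 15.15
tcp_pos: [481.4, -1.0, 86.9]
ee_rot: [-0.0, 0.022, 1.0, -0.0]
force: [-2.2, -1.1, -4.7]
gripper_width: 15.7
grasp_force: 60.0
[481.4  -1.   86.9]
```

View pics/mos2.png

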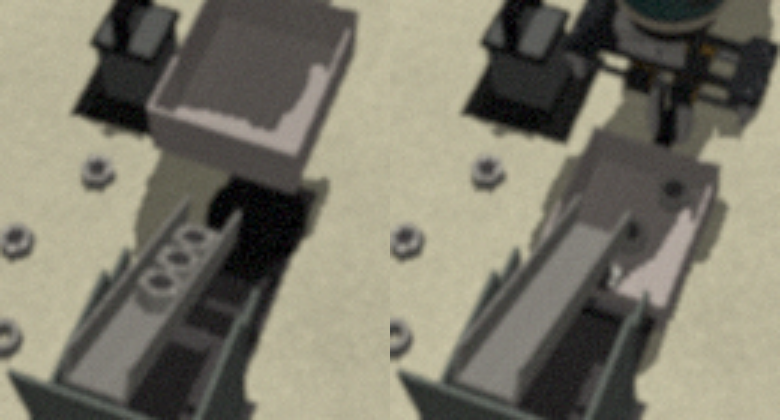

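The chute is empty and the nuts are in the pan. I'll retract, lift, move towards the scale and look again.

```bash

python3 -m pendant '.05 0 0 0 0;.12 0 0 0 0;.2 0 0 0 0;.28 0 0 0 0;.34 0 0 0 0;.38 0 0 0 0;.4 0 0 0 0;.4 0 0 0 0'
python3 -m pendant '0 0 -.05 0 0;0 0 -.15 0 0;0 0 -.3 0 0;0 0 -.45 0 0;0 0 -.6 0 0;0 0 -.7 0 0;0 0 -.75 0 0;0 0 -.75 0 0'
python3 -m pendant '0 .05 0 0 0;0 .15 0 0 0;0 .3 0 0 0;0 .45 0 0 0;0 .6 0 0 0;0 .72 0 0 0;0 .75 0 0 0;0 .75 0 0 0'
python3 -m pendant '0 0 0 0 0;0 0 0 0 0;0 0 0 0 0'
python3 - <<'E'
from h import *
import pickle
P=pose();M=manip.camera_model("wrist");w=manip.grab_frame("wrist");print(P[0].round(1))
pickle.dump(M,open("m10.pkl","wb"))
cv2.imwrite("pics/w10.png",w)
t=manip.grab_frame("top");cv2.imwrite("pics/t10.png",t)
b=cv2.resize(w[:,250:],None,fx=1.5,fy=1.5)
c=cv2.resize(t[100:300,100:180],(230,576))
cv2.imwrite("pics/mos3.png",np.hstack([b,c]))
E
```

```text
t: 15.87
tcp_pos: [401.3, 2.7, 87.1]
ee_rot: [0.0, 0.022, 1.0, 0.0]
force: [0.1, 1.0, -3.0]
gripper_width: 15.4
grasp_force: 60.0
t: 16.53
tcp_pos: [403.2, 2.7, 239.1]
ee_rot: [0.002, 0.023, 1.0, 0.001]
force: [0.8, 0.2, -3.3]
gripper_width: 15.5
grasp_force: 60.0
t: 17.2
tcp_pos: [407.7, 154.2, 235.5]
ee_rot: [-0.001, 0.021, 1.0, -0.001]
force: [-0.1, -0.9, -3.7]
gripper_width: 15.7
grasp_force: 60.0
t: 17.45
tcp_pos: [408.3, 151.4, 236.6]
ee_rot: [-0.0, 0.023, 1.0, -0.0]
force: [0.4, 0.2, -3.0]
gripper_width: 15.8
grasp_force: 60.0
[408.3 151.4 236.6]
```

View pics/mos3.png

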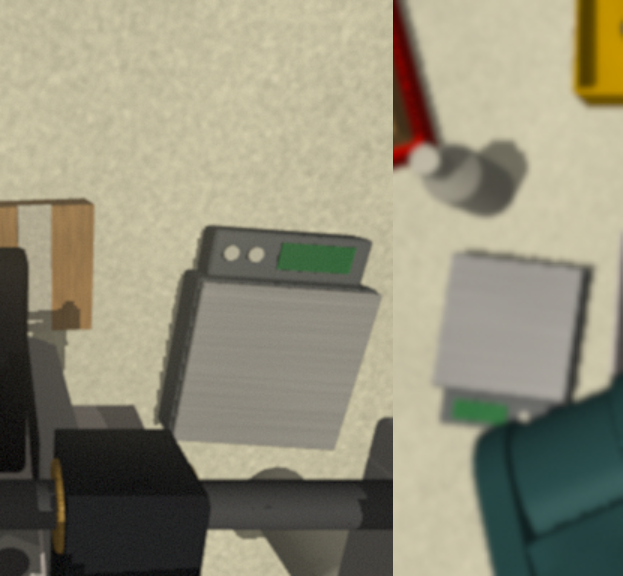

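The wrist view shows the platform corners at mosaic pixels (201,277), (380,293), (336,449) and (172,437).

```bash
python3 - <<'E'
from h import *
import pickle
M=pickle.load(open("m10.pkl","rb"))
w=[(201,277),(380,293),(336,449),(172,437)]
q=np.array([ray("wrist",(250+u/1.5,v/1.5),40,M)[:2] for u,v in w]);print("wrist",q.round(1).tolist(),q.mean(0).round(1))
s=[(580,308),(655,345),(630,405),(553,377)]
q=np.array([ray("scene",(u*.64,v*.64),40)[:2] for u,v in s]);print("scene",q.round(1).tolist(),q.mean(0).round(1))
# refined platform from top: bright gray low-sat blob
t=cv2.imread("pics/top0.png");h=cv2.cvtColor(t,cv2.COLOR_BGR2HSV)
def rect(im,x0,y0,x1,y1,n,z,M=None):
    r=im[y0:y1,x0:x1];h=cv2.cvtColor(r,cv2.COLOR_BGR2HSV);m=((h[...,1]<22)&(h[...,2]>115)&(h[...,2]<185)).astype(np.uint8)
    m=cv2.morphologyEx(m,cv2.MORPH_OPEN,np.ones((5,5)));k,l,st,c=cv2.connectedComponentsWithStats(m);i=1+st[1:,4].argmax()
    cn=max(cv2.findContours((l==i).astype(np.uint8),0,1)[0],key=cv2.contourArea)
    pw=np.array([ray(n,(p[0][0]+x0,p[0][1]+y0),z,M)[:2] for p in cn],np.float32)
    print(n,st[i],cv2.minAreaRect(pw))
rect(t,105,175,180,260,"top",40);rect(cv2.imread("pics/w10.png"),340,170,512,310,"wrist",40,M)
# bias check: mat centre in three cameras
m=cv2.imread("pics/scene0.png");
for n,im,(x0,y0,x1,y1) in (("top",t,(280,215,340,270)),("scene",m,(185,135,245,180))):
    g=cv2.cvtColor(im[y0:y1,x0:x1],cv2.COLOR_BGR2GRAY);k=(g<60).astype(np.uint8);cn=max(cv2.findContours(k,0,1)[0],key=cv2.contourArea)
    pw=np.array([ray(n,(p[0][0]+x0,p[0][1]+y0),4)[:2] for p in cn],np.float32);print("mat",n,cv2.minAreaRect(pw))
E
```

```text
wrist [[430.6, 305.1], [450.5, 448.6], [594.5, 435.6], [575.4, 290.2]] [512.7 369.9]
scene [[438.0, 310.0], [472.9, 447.8], [599.8, 419.4], [589.5, 288.3]] [525.  366.4]
top [  11   14   49   50 2045] ((515.5408325195312, 368.6352844238281), (140.8256072998047, 145.9342041015625), 83.58212280273438)Traceback (most recent call last):
  File "<stdin>", line 16, in <module>
  File "<stdin>", line 12, in rect
ValueError: attempt to get argmax of an empty sequence
```

```bash

python3 -m pendant '0 .05 0 0 0;0 .15 0 0 0;.01 .3 0 .05 0;.02 .45 0 .1 0;.03 .6 0 .135 0;.05 .75 0 .135 0;.06 .88 0 .135 0;.06 .95 0 .135 0'
python3 -m pendant '0 0 0 0 0;0 0 0 0 0'
python3 -c "
from h import *
goto([404.7,381.9,82],np.pi-.113)"
```

```text
t: 18.22
tcp_pos: [403.6, 346.5, 236.6]
ee_rot: [-0.0, 0.055, 0.999, 0.0]
force: [0.4, -0.2, -3.5]
gripper_width: 15.7
grasp_force: 60.0
t: 18.38
tcp_pos: [404.7, 343.1, 236.5]
ee_rot: [-0.0, 0.056, 0.998, -0.0]
force: [0.4, -0.1, -3.7]
gripper_width: 15.7
grasp_force: 60.0
shift [0.021 0.193 0.772] yaw now 3.030 turn 0.003 tcp [404.7 343.1 236.5]
```

```bash

python3 -m pendant '.01 .1 .1 0 0;.021 .193 .25 0 0;.021 .193 .4 0 0;.021 .193 .55 0 0;.021 .193 .68 0 0;.021 .193 .74 0 0;.021 .193 .76 0 0;.021 .193 .76 0 0'
python3 -m pendant '0 0 0 0 0;0 0 0 0 0;0 0 0 0 0'
python3 -c "
from h import *
goto([404.7,381.9,76],np.pi-.113)
for n in ('wrist','top','scene'): cv2.imwrite(f'pics/{n}11.png',manip.grab_frame(n))"
```

```text
t: 19.05
tcp_pos: [405.3, 381.0, 84.9]
ee_rot: [-0.0, 0.057, 0.998, -0.0]
force: [-0.3, 0.3, -2.8]
gripper_width: 15.2
grasp_force: 60.0
t: 19.3
tcp_pos: [405.5, 382.0, 86.2]
ee_rot: [0.001, 0.056, 0.998, 0.001]
force: [0.7, -0.7, -2.2]
gripper_width: 15.5
grasp_force: 60.0
shift [ 0.004 -0.001  0.051] yaw now 3.029 turn 0.001 tcp [405.5 382.   86.2]
```

```bash

python3 -m pendant '.003 0 .015 0 0;.003 0 .03 0 0;.003 0 .04 0 0;.003 0 .045 0 0;.003 0 .05 0 0;.003 0 .053 0 0;.003 0 .053 0 0;.003 0 .053 0 0'
python3 -m pendant '0 0 0 0 .2;0 0 0 0 .3;0 0 0 0 .4;0 0 0 0 .5;0 0 0 0 .5;0 0 0 0 .5;0 0 0 0 .5;0 0 0 0 .5'
python3 -m pendant '0 0 -.1 0 .5;0 0 -.3 0 .5;0 0 -.5 0 .5;0 0 -.7 0 .5;0 0 -.8 0 .5;0 0 -.8 0 .5'
python3 - <<'E'
from h import *
M=manip.camera_model("wrist");w=manip.grab_frame("wrist");t=manip.grab_frame("top");cv2.imwrite("pics/w12.png",w);cv2.imwrite("pics/t12.png",t)
import pickle;pickle.dump(M,open("m12.pkl","wb"))
def rect(n,im,M):
    ext=np.array([proj(n,(514+dx,369.5+dy,98),M) for dx in(-95,110) for dy in(-90,90)])
    x0,y0=np.clip(ext.min(0),0,None).astype(int);x1,y1=ext.max(0).astype(int)+1
    print(n,x0,y0,x1,y1)
rect("top",t,None);rect("wrist",w,M)
print(pose()[0])
# all strays: dark bore blobs in top image, bench area
g=cv2.cvtColor(t,cv2.COLOR_BGR2GRAY);k,l,st,c=cv2.connectedComponentsWithStats((g<125).astype(np.uint8))
for i in range(1,k):
    if 8<=st[i,4]<150: 
        p=ray("top",c[i],12)[:2]
        if 350<p[0]<800 and abs(p[1])<300: print(st[i],c[i].round(1),p.round(0))
E
```

```text
t: 20.12
tcp_pos: [404.0, 381.9, 75.4]
ee_rot: [-0.0, 0.056, 0.998, 0.0]
force: [-12.7, -7.0, 29.0]
gripper_width: 15.7
grasp_force: 60.0
t: 20.78
tcp_pos: [404.4, 381.6, 74.2]
ee_rot: [-0.0, 0.056, 0.998, -0.0]
force: [-0.5, -0.0, 0.1]
gripper_width: 47.0
grasp_force: 0.0
t: 21.28
tcp_pos: [405.8, 382.9, 239.2]
ee_rot: [0.002, 0.056, 0.998, 0.003]
force: [-0.2, 0.4, 0.2]
gripper_width: 46.9
grasp_force: 0.0
top 102 176 165 246
wrist 153 188 338 367
[404.44576631 381.77976219 234.74891583]
[191 144   3   4   8] [191.8 145.5] [739. 213.]
[196 144   4   7  10] [197.7 147.5] [732. 194.]
[186 171   6   6  25] [188.4 173.2] [647. 222.]
[323 174   6   5  25] [325.6 176. ] [ 639. -223.]
[197 201   6   5  21] [199.6 202.8] [551. 184.]
[300 210   6   5  22] [302.7 212.2] [ 522. -148.]
```

Stray at (540,-172) has been knocked to about (522,-148). I'll check the pan placement numerically from its handle.

```bash
python3 - <<'E'
from h import *
import pickle
M=pickle.load(open("m12.pkl","rb"))
im=cv2.imread("pics/w12.png");g=cv2.cvtColor(im,cv2.COLOR_BGR2GRAY).astype(int)
pts=[]
for v in range(90,240,4):
    r=g[v,225:285];d=np.where(r<66)[0]
    if 8<len(d)<30: pts.append((225+d.mean(),v,len(d)))
print([tuple(np.round(p,1)) for p in pts])
q=np.array([ray("wrist",p[:2],90,M)[:2] for p in pts]);print(q[0].round(1),q[-1].round(1))
f=np.polyfit(q[:,0],q[:,1],1);print("yaw",f[0], "y at 404.5",np.polyval(f,404.5))
# top view: pan rim outline edges around the pan, and platform edges visible
t=cv2.imread("pics/t12.png")
a=cv2.resize(im[90:384,130:400],None,fx=1.6,fy=1.6);b=cv2.resize(t[165:265,95:175],None,fx=4.4,fy=4.4,interpolation=2)
H=max(a.shape[0],b.shape[0]);pad=lambda x:cv2.copyMakeBorder(x,0,H-x.shape[0],0,0,0);cv2.imwrite("pics/mos4.png",np.hstack([pad(a),pad(b)]));print(a.shape,b.shape)
E
```

```text
[(np.float64(251.0), np.float64(134.0), np.float64(13.0)), (np.float64(250.5), np.float64(138.0), np.float64(14.0)), (np.float64(250.5), np.float64(142.0), np.float64(14.0)), (np.float64(250.5), np.float64(146.0), np.float64(14.0)), (np.float64(250.0), np.float64(150.0), np.float64(15.0)), (np.float64(250.5), np.float64(154.0), np.float64(14.0)), (np.float64(250.5), np.float64(158.0), np.float64(14.0)), (np.float64(250.5), np.float64(162.0), np.float64(16.0)), (np.float64(250.0), np.float64(166.0), np.float64(19.0)), (np.float64(249.5), np.float64(170.0), np.float64(18.0)), (np.float64(250.0), np.float64(174.0), np.float64(19.0)), (np.float64(250.0), np.float64(178.0), np.float64(17.0)), (np.float64(250.0), np.float64(182.0), np.float64(19.0)), (np.float64(250.0), np.float64(186.0), np.float64(19.0)), (np.float64(250.0), np.float64(190.0), np.float64(17.0)), (np.float64(250.0), np.float64(194.0), np.float64(19.0)), (np.float64(253.7), np.float64(202.0), np.float64(21.0)), (np.float64(255.0), np.float64(206.0), np.float64(23.0)), (np.float64(266.5), np.float64(222.0), np.float64(22.0)), (np.float64(266.5), np.float64(226.0), np.float64(16.0)), (np.float64(267.2), np.float64(230.0), np.float64(10.0))]
[357.  386.8] [460.5 392.4]
yaw 0.04431292325695965 y at 404.5 384.07086430684933
(470, 432, 3) (440, 352, 3)
```

View pics/mos4.png

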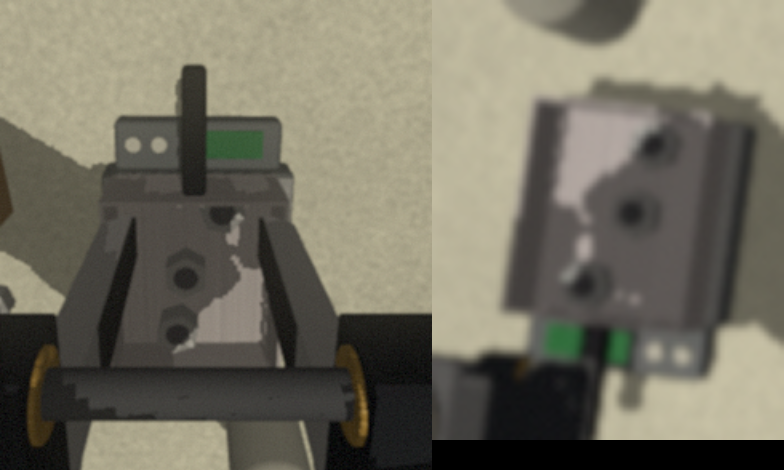

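The pan sits squarely on the scale with three nuts inside. Now the strays, starting with the one at (549,183). I'll measure position and flats from a close wrist view by code.

```bash

cat >> h.py <<'E'
def nut(xy,win=70,save=None):
    P,r=pose();M=manip.camera_model("wrist");w=manip.grab_frame("wrist")
    if save: cv2.imwrite(save,w)
    u,v=proj("wrist",(*xy,18),M).astype(int)
    x0,y0,x1,y1=max(u-win,0),max(v-win,0),min(u+win,512),min(v+win,384)
    h=cv2.cvtColor(w[y0:y1,x0:x1],cv2.COLOR_BGR2HSV).astype(int)
    m=((h[...,1]<28)&(h[...,2]>60)).astype(np.uint8);m=cv2.morphologyEx(cv2.morphologyEx(m,3,np.ones((5,5))),2,np.ones((3,3)))
    for cn in sorted(cv2.findContours(m,0,1)[0],key=cv2.contourArea)[-3:]:
        if cv2.contourArea(cn)<150: continue
        cn=cv2.convexHull(cn)
        pw=np.array([ray("wrist",(p[0][0]+x0,p[0][1]+y0),14,M)[:2] for p in cn],np.float32)
        (cx,cy),(a,b),ang=cv2.minAreaRect(pw)
        yaw=np.deg2rad(ang)+(np.pi/2 if b<a else 0) # direction of the flat normal (short side)
        x=r.apply([1,0,0]);now=np.arctan2(x[1],x[0])
        # tool y (closing) should lie on the flat normal, mod 60 deg
        e=(yaw-np.pi/2-now+np.pi/6)%(np.pi/3)-np.pi/6
        print("nut",np.round([cx,cy,a,b],1),"turn %.3f"%(-e/.5));goto([cx,cy,17])
E
python3 -m pendant '-.14 -.15 0 0 .6;-.28 -.3 0 0 .6;-.42 -.45 0 0 .6;-.56 -.6 0 0 .6;-.7 -.75 0 0 .6;-.828 -.908 0 0 .6;-.828 -.908 0 0 .6;-.828 -.908 0 0 .6'
python3 -m pendant '0 0 .15 0 .6;0 0 .3 0 .6;0 0 .45 0 .6;0 0 .52 0 .6;0 0 .52 0 .6;0 0 .52 0 .6'
python3 -c "
from h import *
nut((549,183),70,'pics/n1.png')"
```

```text
t: 22.05
tcp_pos: [549.0, 179.9, 232.7]
ee_rot: [-0.001, 0.058, 0.998, -0.001]
force: [0.2, 1.2, 0.1]
gripper_width: 56.4
grasp_force: 0.0
t: 22.55
tcp_pos: [547.7, 183.2, 129.5]
ee_rot: [-0.001, 0.056, 0.998, -0.0]
force: [0.2, -0.7, 0.9]
gripper_width: 56.4
grasp_force: 0.0
nut [610.6 236.3  13.5  35.8] turn -0.123
shift [-0.279  0.299  0.568] yaw now 3.030 tcp [548.5 183.2 130.6]
nut [592.7 114.5  16.6  45.5] turn 0.680
shift [-0.258 -0.317  0.568] yaw now 3.030 tcp [548.5 183.2 130.6]
nut [550.5 185.7  28.9  27.9] turn -0.836
shift [-0.009  0.014  0.568] yaw now 3.030 tcp [548.5 183.2 130.6]
```

```bash
python3 - <<'E'
from h import *
w=cv2.imread("pics/n1.png");u,v=proj("wrist",(549.5,184.5,18)).astype(int);print(u,v)
h=cv2.cvtColor(w,cv2.COLOR_BGR2HSV)
for y in range(v-36,v+36,3): print(y,' '.join("%3d/%-2d"%(h[y,x,2],min(99,h[y,x,1])) for x in range(u-36,u+38,4)))
E
```

```text
255 194
158 207/48 201/48 202/48 205/47 203/50 207/49 196/49 203/44 204/50 201/48 209/45 202/49 203/46 202/49 198/48 198/48 201/46 204/49 199/46
161 196/47 197/48 204/45 201/47 204/46 207/46 203/46 203/45 205/49 197/47 208/49 204/48 202/48 198/48 199/49 196/48 205/49 197/49 191/48
164 192/46 201/47 205/49 210/49 205/49 195/46 202/45 206/48 199/46 197/47 206/46 203/49 200/47 199/49 195/46 203/48 200/46 200/48 197/47
167 201/46 204/48 204/49 204/48 199/47 198/50 201/47 203/48 204/48 199/46 202/48 199/51 196/47 203/49 203/49 199/47 199/47 204/48 198/46
170 203/49 210/46 200/48 199/47 204/48 197/48 204/46 208/49 207/48 200/47 200/45 203/46 200/48 205/49 203/46 201/48 208/48 206/45 203/46
173 206/47 207/46 209/48 205/49 200/47 196/48 198/49 211/50 206/46 209/48 207/46 201/49 207/48 206/48 204/49 208/47 208/48 205/49 207/46
176 204/49 204/48 208/49 202/47 205/46 200/47 196/46 187/48  98/36 117/41 152/44 185/47 215/50 206/50 204/46 211/50 203/49 199/46 205/49
179 199/47 198/46 200/46 198/49 200/51 201/49 198/49  94/41 132/33 110/35 104/34  97/32 127/40 200/47 199/46 201/48 200/47 207/47 203
[... 1495 characters left out ...]
1 106/46 203/46
215 109/51 108/47 111/48 113/41 116/46 115/47 113/47 116/51 118/48 169/47 120/49 119/45 111/53 117/46 116/46 118/50 120/47 114/56 127/44
218 111/51 110/44 106/48 108/47 111/48 115/44 111/46 112/48 117/46 117/50 115/51 112/46 117/50 115/42 116/44 113/50 118/48 116/46 112/43
221 108/50 107/45 111/46 113/47 111/46 113/45 109/44 111/51 113/45 125/47 120/47 161/49 112/48 108/45 113/47 113/50 114/47 111/51 157/47
224 110/49 113/45 109/47 112/50 109/51 114/47 117/52 114/42 113/47 170/47 171/46 126/45 118/48 116/48 116/44 109/51 119/49 120/49 127/44
227 107/45 111/48 110/46 109/49 111/39 110/42 116/46 116/46 116/46 111/46 113/47 113/52 116/48 119/43 118/48 117/46 112/48 112/52 117/48
```

```bash
python3 - <<'E'
s=open("h.py").read()
s=s.replace("m=((h[...,1]<28)&(h[...,2]>60)).astype(np.uint8);m=cv2.morphologyEx(cv2.morphologyEx(m,3,np.ones((5,5))),2,np.ones((3,3)))",
"b=cv2.GaussianBlur(h.astype(np.uint8),(3,3),0);m=((b[...,1]<38)&(b[...,2]>135)).astype(np.uint8);m=cv2.morphologyEx(m,3,np.ones((3,3)))")
s=s.replace('y0),14,M)','y0),18,M)')
s=s.replace('w=manip.grab_frame("wrist")\n','w=manip.grab_frame("wrist") if img is None else cv2.imread(img)\n').replace('save=None)','save=None,img=None)')
open("h.py","w").write(s)
E
python3 -c "
from h import *
nut((549,183),50,img='pics/n1.png')"
```

```text
nut [551.4 184.6  32.9  29.6] turn -0.754
shift [-0.014  0.008  0.568] yaw now 3.030 tcp [548.5 183.2 130.6]
```

```bash

python3 -m pendant '-.013 .008 .1 -.2 .6;-.013 .008 .2 -.4 .6;-.013 .008 .3 -.6 .6;-.013 .008 .4 -.754 .6;-.013 .008 .5 -.754 .6;-.013 .008 .568 -.754 .6;-.013 .008 .568 -.754 .6;-.013 .008 .568 -.754 0' 30
python3 -m pendant '0 0 0 0 0;0 0 0 0 0;0 0 0 0 0;0 0 0 0 0;0 0 0 0 0;0 0 0 0 0'
python3 -m pendant '0 0 -.1 0 0;0 0 -.3 0 0;0 0 -.5 0 0;0 0 -.65 0 0;0 0 -.65 0 0;0 0 -.65 0 0'
python3 - <<'E'
from h import *
c=np.array([514,369.5]);R2=lambda x,y:c+np.array([np.cos(.113)*x+np.sin(.113)*y,-np.sin(.113)*x+np.cos(.113)*y])
for n,p in dict(A=(40,20),B=(-40,-20),C=(5,22),D=(-5,-22)).items(): print(n,R2(*p).round(1))
goto([*R2(40,20),150],np.pi-.113);print(manip.sense()["joints"].round(2))
E
```

```text
t: 23.27
tcp_pos: [551.7, 184.1, 17.3]
ee_rot: [0.0, -0.132, 0.991, -0.0]
force: [0.5, -0.7, 1.0]
gripper_width: 52.6
grasp_force: 0.0
t: 23.77
tcp_pos: [551.8, 184.1, 17.5]
ee_rot: [0.001, -0.132, 0.991, 0.0]
force: [-1.6, -0.7, 7.7]
gripper_width: 29.5
grasp_force: 30.0
t: 24.27
tcp_pos: [552.2, 184.3, 148.7]
ee_rot: [0.002, -0.132, 0.991, 0.001]
force: [-0.6, 0.1, -0.9]
gripper_width: 29.4
grasp_force: 30.0
A [556.  384.9]
B [472.  354.1]
C [521.4 390.8]
D [506.6 348.2]
shift [-0.281  0.963 -0.005] yaw now -2.877 turn 0.756 tcp [552.2 184.3 148.7]
[-0.55  0.42  0.22  1.8  -0.11  0.93  1.56]
```

```bash

python3 -m pendant '-.05 .16 0 .2 0;-.1 .33 0 .4 0;-.15 .5 0 .6 0;-.2 .67 0 .756 0;-.25 .84 0 .756 0;-.281 .963 0 .756 0;-.281 .963 0 .756 0;-.281 .963 0 .756 0'
python3 -m pendant '0 0 .1 0 0;0 0 .2 0 0;0 0 .3 0 0;0 0 .325 0 0;0 0 .325 0 0;0 0 .325 0 .44;0 0 .325 0 .44;0 0 .325 0 .44'
python3 -m pendant '0 0 0 0 .44;0 0 0 0 .44;0 0 -.15 0 .44;0 0 -.35 0 .44;0 0 -.5 0 .44;0 0 -.5 0 .6;0 0 -.5 0 .6'
python3 -c "
from h import *
goto([645,219,185],np.pi-.113)"
```

```text
t: 24.93
tcp_pos: [554.0, 385.7, 144.9]
ee_rot: [-0.001, 0.055, 0.998, -0.001]
force: [0.3, -0.9, -0.7]
gripper_width: 29.7
grasp_force: 30.0
t: 25.6
tcp_pos: [555.8, 384.6, 82.9]
ee_rot: [0.001, 0.057, 0.998, 0.0]
force: [0.5, 0.7, -0.4]
gripper_width: 41.2
grasp_force: 0.0
t: 26.18
tcp_pos: [555.9, 385.0, 183.8]
ee_rot: [0.001, 0.057, 0.998, 0.001]
force: [0.2, -0.7, -1.1]
gripper_width: 51.3
grasp_force: 0.0
shift [-0.537 -0.774 -0.006] yaw now 3.028 turn -0.000 tcp [555.9 385.  183.8]
```

```bash

python3 -m pendant '-.1 -.15 0 0 .6;-.2 -.3 0 0 .6;-.3 -.45 0 0 .6;-.4 -.58 0 0 .6;-.5 -.72 0.1 0 .6;-.537 -.774 .27 0 .6;-.537 -.774 .27 0 .6;-.537 -.774 .27 0 .6'
python3 -m pendant '0 0 0 0 .6;0 0 0 0 .6'
python3 -c "
from h import *
nut((645,219),50,'pics/n2.png')"
```

```text
t: 26.85
tcp_pos: [643.3, 217.4, 125.2]
ee_rot: [-0.002, 0.057, 0.998, -0.001]
force: [-0.6, 0.7, 0.3]
gripper_width: 56.6
grasp_force: 0.0
t: 27.02
tcp_pos: [644.4, 220.2, 128.7]
ee_rot: [0.0, 0.056, 0.998, 0.0]
force: [0.6, -0.6, 0.3]
gripper_width: 56.1
grasp_force: 0.0
nut [645.3 222.4  32.8  28.6] turn -1.046
shift [-0.002  0.011  0.559] yaw now 3.030 tcp [644.5 220.1 128.8]
```

```bash

python3 -m pendant '-.002 .011 .1 .2 .6;-.002 .011 .2 .4 .6;-.002 .011 .3 .6 .6;-.002 .011 .35 .8 .6;-.002 .011 .42 1 .6;-.002 .011 .5 1 .6;-.002 .011 .559 1 .6;-.002 .011 .559 1 .6' 30
python3 -m pendant '0 0 0 .04 0;0 0 0 .04 0;0 0 0 .04 0;0 0 0 .04 0;0 0 0 .04 0;0 0 0 .04 0;0 0 0 .04 0;0 0 0 .04 0'
python3 -m pendant '0 0 -.1 0 0;0 0 -.3 0 0;0 0 -.5 0 0;0 0 -.65 0 0;0 0 -.65 0 0;0 0 -.65 0 0'
python3 -c "
from h import *
goto([472,354,150],np.pi-.113)"
```

```text
t: 27.73
tcp_pos: [645.0, 221.5, 14.9]
ee_rot: [-0.0, 0.3, 0.954, 0.0]
force: [0.4, 0.1, 0.4]
gripper_width: 56.3
grasp_force: 0.0
t: 28.4
tcp_pos: [645.1, 220.8, 16.0]
ee_rot: [0.0, 0.311, 0.95, 0.0]
force: [0.0, 0.3, 1.7]
gripper_width: 29.9
grasp_force: 30.0
t: 28.9
tcp_pos: [645.8, 220.9, 147.6]
ee_rot: [0.001, 0.311, 0.95, 0.001]
force: [0.0, -0.1, -1.0]
gripper_width: 30.0
grasp_force: 30.0
shift [ 1.094  0.022 -0.014] yaw now 2.508 turn -1.040 tcp [645.8 220.9 147.6]
```

```bash

python3 -m pendant '.17 0 0 -.2 0;.34 0 0 -.4 0;.5 .01 0 -.6 0;.67 .01 0 -.8 0;.83 .02 0 -1 0;1 .02 0 -1 0;1 .02 0 -1 0;1 .02 0 -1 0'
python3 -c "
from h import *
goto([472,354,84],np.pi-.113)"
```

```text
t: 29.57
tcp_pos: [484.3, 343.4, 144.6]
ee_rot: [-0.001, 0.065, 0.998, -0.0]
force: [0.6, 0.8, 0.3]
gripper_width: 29.8
grasp_force: 30.0
shift [0.067 0.045 0.303] yaw now 3.011 turn -0.035 tcp [484.3 343.4 144.6]
```

```bash

python3 -m pendant '.067 .045 0 -.03 0;.067 .045 .1 -.03 0;.067 .045 .2 -.03 0;.067 .045 .31 -.03 0;.067 .045 .31 -.03 0;.067 .045 .31 -.03 .44;.067 .045 .31 -.03 .44;.067 .045 .31 -.03 .44'
python3 -m pendant '0 0 0 0 .44;0 0 0 0 .44;0 0 -.15 0 .44;0 0 -.35 0 .44;0 0 -.55 0 .44;0 0 -.75 0 .6;0 0 -.75 0 .6'
python3 - <<'E'
from h import *
t=manip.grab_frame("top");cv2.imwrite("pics/t14.png",t)
g=cv2.cvtColor(t,cv2.COLOR_BGR2GRAY);k,l,st,c=cv2.connectedComponentsWithStats((g<125).astype(np.uint8))
for i in range(1,k):
    if 8<=st[i,4]<150:
        p=ray("top",c[i],12)[:2]
        if 350<p[0]<800 and -300<p[1]<300: print(st[i],p.round(0))
goto([524,-145,234],np.pi-.05)
E
```

```text
t: 30.23
tcp_pos: [474.9, 353.1, 85.0]
ee_rot: [0.001, 0.059, 0.998, 0.0]
force: [0.6, 0.1, 0.3]
gripper_width: 41.1
grasp_force: 0.0
t: 30.82
tcp_pos: [476.5, 354.5, 242.1]
ee_rot: [0.004, 0.059, 0.998, 0.004]
force: [0.6, 0.2, 1.0]
gripper_width: 51.3
grasp_force: 0.0
[323 174   6   5  24] [ 639. -223.]
[301 210   5   5  20] [ 522. -149.]
shift [-0.535 -2.449  0.011] yaw now 3.023 turn -0.137 tcp [475.6 354.  238.5]
```

```bash

python3 -m pendant '-.03 -.16 0 0 .6;-.06 -.32 0 0 .6;-.1 -.48 0 0 .6;-.13 -.64 0 0 .6;-.16 -.8 0 0 .6;-.2 -.96 0 0 .6;-.2 -.96 0 0 .6'
python3 -m pendant '-.03 -.16 0 0 .6;-.06 -.32 0 0 .6;-.1 -.48 0 0 .6;-.13 -.64 0 0 .6;-.16 -.8 0 0 .6;-.2 -.96 0 0 .6;-.2 -.96 0 0 .6'
python3 -m pendant '-.03 -.16 0 0 .6;-.06 -.32 0 0 .6;-.1 -.48 0 -.137 .6;-.135 -.529 0 -.137 .6;-.135 -.529 .2 -.137 .6;-.135 -.529 .4 -.137 .6;-.135 -.529 .5 -.137 .6;-.135 -.529 .5 -.137 .6'
python3 -m pendant '0 0 0 0 .6;0 0 0 0 .6'
python3 -c "
from h import *
nut((522,-146),55,'pics/n3.png')"
```

```text
t: 31.45
tcp_pos: [491.7, 151.4, 233.8]
ee_rot: [0.0, 0.063, 0.998, -0.001]
force: [0.8, -0.2, 0.7]
gripper_width: 56.5
grasp_force: 0.0
t: 32.03
tcp_pos: [508.0, -43.7, 233.8]
ee_rot: [0.0, 0.062, 0.998, -0.001]
force: [-0.0, -0.6, -0.3]
gripper_width: 56.3
grasp_force: 0.0
t: 32.7
tcp_pos: [520.1, -145.3, 129.6]
ee_rot: [-0.003, 0.025, 1.0, 0.0]
force: [0.7, 0.5, 0.2]
gripper_width: 56.2
grasp_force: 0.0
t: 32.87
tcp_pos: [523.3, -146.2, 135.3]
ee_rot: [0.001, 0.025, 1.0, -0.0]
force: [0.4, -0.1, 0.6]
gripper_width: 56.5
grasp_force: 0.0
```

```bash
python3 - <<'E'
from h import *
w=cv2.imread("pics/n3.png");u,v=proj("wrist",(522,-146,18)).astype(int);print(u,v)
h=cv2.cvtColor(cv2.GaussianBlur(w,(3,3),0),cv2.COLOR_BGR2HSV)
for y in range(v-44,v+44,4): print(y,' '.join("%3d/%-2d"%(h[y,x,2],min(99,h[y,x,1])) for x in range(u-48,u+50,5)))
E
```

```text
253 189
145 132/48 132/46 134/46 134/46 134/48 129/45 130/45 130/45 133/46 134/46 133/46 130/45 128/46 131/45 129/45 130/47 133/46 134/46 134/48 129/45
149 130/45 135/47 131/45 136/45 130/45 129/47 129/47 127/46 129/45 130/47 129/45 129/47 134/46 131/47 131/47 130/47 133/46 131/47 133/46 131/49
153 133/46 136/47 130/45 132/44 131/47 129/47 130/45 134/48 132/46 133/46 128/46 125/47 129/45 133/48 135/45 129/47 128/46 125/47 126/45 129/45
157 188/47 212/46 152/45 133/44 130/47 134/48 127/48 132/46 134/48 133/48 133/46 127/44 129/45 130/47 134/44 132/46 134/46 129/47 131/47 131/47
161 232/40 229/42 137/47 133/48 132/46 128/48 133/48 133/46 130/43 128/46 127/46 133/46 132/46 131/47 133/48 131/47 127/46 131/47 133/48 132/44
165 231/40 212/45 132/46 129/45 128/46 127/46 135/45 128/46 132/48 130/45 129/47 131/47 133/46 125/45 133/46 131/47 133/46 133/46 134/46 132/46
169 233/38 194/47 137/48 129/47 132/46 131/47 132/48 129/47 129/45 119/43 103/37 101/38 131/47 129/47 133/48 128/46 130/47 131/45 135/43 135/47
173 228/41 142/47 135/47 133/48 131/47 132/44 133/46 129/45  88/29  90/31  95/30  96
[... 1375 characters left out ...]
33/46 135/45 129/45 129/47 128/48 134/48 132/48 133/46 133/44 130/45 132/46 132/46 133/46 136/47 129/45 135/45 136/47 138/46
217 131/47 133/46 130/47 134/46 132/46 131/49 129/45 132/46 131/47 131/45 133/46 132/46 134/46 134/46 135/45 137/45 130/45 133/46 137/47 137/47
221 135/47 136/47 133/46 133/48 132/46 134/46 134/48 131/47 129/45 132/46 134/46 137/48 136/47 132/46 133/46 134/48 134/48 134/46 135/47 138/46
225 111/44 134/46 133/48 132/46 136/47 130/47 128/46 132/46 127/46 133/46 133/44 134/44 134/46 131/45 132/46 133/46 134/46 132/46 134/48 114/47
229  55/46 132/46 131/47 130/45 136/45 132/46 131/47 129/47 128/46 126/45 132/46 131/47 135/45 135/47 132/46 130/45 134/48 131/47 139/46  71/50
```

```bash
sed -i 's/img=None)/img=None,vmin=135)/; s/b\[...,2\]>135/b[...,2]>vmin/' h.py; python3 -c "
from h import *
for v in (98,60): nut((522,-146),50,img='pics/n3.png',vmin=v)"
```

```text
nut [ 521.4 -145.6   30.    32.5] turn 0.562
shift [0.012 0.003 0.593] yaw now 3.092 tcp [ 523.5 -146.2  135.6]
nut [ 519.7 -145.    30.    36.1] turn 0.562
shift [0.02  0.005 0.593] yaw now 3.092 tcp [ 523.5 -146.2  135.6]
```

```bash

python3 -m pendant '.01 .003 .1 .2 .6;.01 .003 .2 .4 .6;.01 .003 .3 .4 .6;.01 .003 .4 .4 .6;.01 .003 .5 .4 .6;.01 .003 .57 .4 .6;.01 .003 .593 .4 .6;.01 .003 .593 .4 .6' 30
python3 -m pendant '0 0 0 0 0;0 0 0 0 0;0 0 0 0 0;0 0 0 0 0;0 0 0 0 0;0 0 0 0 0;0 0 0 0 0;0 0 0 0 0'
python3 -m pendant '0 0 -.1 0 0;0 0 -.3 0 0;0 0 -.5 0 0;0 0 -.7 0 0;0 0 -.9 0 0;0 0 -1 0 0;0 0 -1 0 0'
python3 -c "
from h import *
goto([521,391,215],np.pi-.113)"
```

```text
t: 33.58
tcp_pos: [521.0, -145.3, 15.7]
ee_rot: [0.0, 0.124, 0.992, 0.0]
force: [-0.2, 0.1, 0.5]
gripper_width: 56.6
grasp_force: 0.0
t: 34.25
tcp_pos: [521.0, -145.4, 16.0]
ee_rot: [0.0, 0.125, 0.992, 0.0]
force: [-0.9, 1.6, 9.4]
gripper_width: 29.9
grasp_force: 29.6
t: 34.83
tcp_pos: [522.4, -145.9, 219.9]
ee_rot: [0.003, 0.125, 0.992, 0.0]
force: [0.1, -0.7, -0.5]
gripper_width: 30.3
grasp_force: 29.6
shift [0.671 2.599 0.024] yaw now 2.892 turn -0.274 tcp [ 522.4 -145.9  219.9]
```

```bash

python3 -m pendant '.03 .16 0 0 0;.07 .32 0 0 0;.11 .48 0 0 0;.15 .64 0 0 0;.19 .8 0 0 0;.24 .96 0 0 0;.24 .96 0 0 0'
python3 -m pendant '.03 .16 0 0 0;.07 .32 0 0 0;.11 .48 0 0 0;.15 .64 0 0 0;.19 .8 0 0 0;.24 .96 0 0 0;.24 .96 0 0 0'
python3 -m pendant '.04 .16 0 -.1 0;.08 .32 0 -.2 0;.15 .48 0 -.274 0;.19 .6 0 -.274 0;.191 .679 0 -.274 0;.191 .679 0.1 -.274 0;.191 .679 .2 -.274 0;.191 .679 .3 -.274 0'
python3 -c "
from h import *
goto([521,391,84],np.pi-.113)"
```

```text
t: 35.42
tcp_pos: [520.8, 59.1, 214.5]
ee_rot: [-0.001, 0.121, 0.993, 0.001]
force: [-0.4, -0.3, -0.0]
gripper_width: 29.7
grasp_force: 29.6
t: 36.0
tcp_pos: [520.8, 257.1, 214.2]
ee_rot: [-0.001, 0.121, 0.993, 0.0]
force: [-0.3, 1.3, -1.1]
gripper_width: 30.5
grasp_force: 29.6
t: 36.67
tcp_pos: [519.0, 391.2, 153.8]
ee_rot: [-0.0, 0.056, 0.998, -0.0]
force: [-0.4, -0.9, -0.3]
gripper_width: 30.4
grasp_force: 29.6
shift [-0.01   0.     0.349] yaw now 3.029 turn 0.001 tcp [519.  391.2 153.8]
```

```bash

python3 -m pendant '-.01 0 .1 0 0;-.01 0 .2 0 0;-.01 0 .3 0 0;-.01 0 .345 0 0;-.01 0 .345 0 0;-.01 0 .345 0 .44;-.01 0 .345 0 .44;-.01 0 .345 0 .44'
python3 -m pendant '0 0 0 0 .44;0 0 0 0 .44;0 0 -.15 0 .44;0 0 -.35 0 .44;0 0 -.55 0 .44;0 0 -.75 0 .6;0 0 -.75 0 .6'
python3 -m pendant '.02 -.16 0 0 .6;.04 -.32 0 0 .6;.06 -.48 0 0 .6;.08 -.64 0 0 .6;.1 -.8 0 0 .6;.11 -.96 0 0 .6;.11 -.96 0 0 .6'
python3 -m pendant '.02 -.16 0 0 .6;.04 -.32 0 0 .6;.06 -.48 0 0 .6;.08 -.64 0 0 .6;.1 -.8 0 0 .6;.11 -.96 0 0 .6;.11 -.96 0 0 .6'
python3 - <<'E'
from h import *
t=manip.grab_frame("top");cv2.imwrite("pics/t15.png",t)
g=cv2.cvtColor(t,cv2.COLOR_BGR2GRAY);k,l,st,c=cv2.connectedComponentsWithStats((g<125).astype(np.uint8))
for i in range(1,k):
    if 8<=st[i,4]<150:
        p=ray("top",c[i],12)[:2]
        if 350<p[0]<800 and -300<p[1]<300: print(st[i],p.round(0))
goto([637,-219,240],np.pi-.05)
E
```

```text
t: 37.33
tcp_pos: [521.6, 391.6, 87.5]
ee_rot: [0.001, 0.056, 0.998, 0.001]
force: [0.5, -0.3, 0.5]
gripper_width: 40.7
grasp_force: 0.0
t: 37.92
tcp_pos: [523.5, 392.6, 244.8]
ee_rot: [0.004, 0.057, 0.998, 0.004]
force: [0.6, -0.4, 0.6]
gripper_width: 51.5
grasp_force: 0.0
t: 38.5
tcp_pos: [477.3, 197.3, 237.0]
ee_rot: [0.0, 0.059, 0.998, 0.0]
force: [1.1, -0.1, 0.6]
gripper_width: 56.4
grasp_force: 0.0
t: 39.08
tcp_pos: [433.2, 9.7, 236.8]
ee_rot: [0.0, 0.059, 0.998, 0.0]
force: [0.5, -0.0, 0.9]
gripper_width: 56.3
grasp_force: 0.0
[323 174   6   5  24] [ 639. -223.]
shift [-1.144 -1.03  -0.016] yaw now 3.025 turn -0.134 tcp [433.8  12.3 236.8]
```

```bash

python3 -m pendant '-.05 -.16 0 0 .6;-.1 -.32 0 0 .6;-.16 -.48 0 0 .6;-.25 -.62 0 0 .6;-.35 -.76 0 0 .6;-.45 -.9 0 0 .6;-.5 -.95 0 0 .6;-.5 -.95 0 0 .6'
python3 -m pendant '-.15 0 0 0 .6;-.3 -.08 0 0 .6;-.45 -.08 0 0 .6;-.6 -.08 .1 -.134 .6;-.644 -.08 .25 -.134 .6;-.644 -.08 .4 -.134 .6;-.644 -.08 .52 -.134 .6;-.644 -.08 .52 -.134 .6'
python3 -m pendant '0 0 0 0 .6;0 0 0 0 .6'
python3 -c "
from h import *
nut((637,-219),55,'pics/n4.png')"
```

```text
t: 39.8
tcp_pos: [513.4, -187.6, 236.0]
ee_rot: [-0.0, 0.057, 0.998, -0.001]
force: [0.0, -0.7, -0.8]
gripper_width: 56.4
grasp_force: 0.0
t: 40.47
tcp_pos: [636.6, -213.3, 127.3]
ee_rot: [-0.003, 0.022, 1.0, 0.001]
force: [0.2, 0.6, 0.3]
gripper_width: 56.4
grasp_force: 0.0
t: 40.63
tcp_pos: [639.1, -215.4, 134.1]
ee_rot: [0.001, 0.023, 1.0, -0.0]
force: [0.3, -0.4, 1.1]
gripper_width: 56.5
grasp_force: 0.0
```

```bash
python3 -c "
from h import *
for v in (125,110,98,60): print(v);nut((637,-219),50,img='pics/n4.png',vmin=v)"
```

```text
125
110
98
60
nut [ 636.5 -221.2   34.3   29.1] turn -0.433
shift [ 0.014 -0.028  0.587] yaw now 3.096 tcp [ 639.2 -215.7  134.5]
```

```bash

python3 -m pendant '.008 -.027 .1 -.2 .6;.008 -.027 .2 -.43 .6;.008 -.027 .3 -.43 .6;.008 -.027 .4 -.43 .6;.008 -.027 .5 -.43 .6;.008 -.027 .57 -.43 .6;.008 -.027 .587 -.43 .6;.008 -.027 .587 -.43 .6' 30
python3 -m pendant '0 0 0 0 0;0 0 0 0 0;0 0 0 0 0;0 0 0 0 0;0 0 0 0 0;0 0 0 0 0;0 0 0 0 0;0 0 0 0 0'
python3 -m pendant '0 0 -.1 0 0;0 0 -.3 0 0;0 0 -.5 0 0;0 0 -.7 0 0;0 0 -.9 0 0;0 0 -1 0 0;0 0 -1 0 0'
python3 -c "
from h import *
goto([500,-40,215],np.pi-.05);goto([507,348,215],np.pi-.113)"
```

```text
t: 41.35
tcp_pos: [636.7, -221.0, 15.5]
ee_rot: [0.0, -0.085, 0.996, 0.0]
force: [0.4, -0.5, 0.4]
gripper_width: 56.4
grasp_force: 0.0
t: 42.02
tcp_pos: [636.7, -221.1, 15.4]
ee_rot: [0.0, -0.085, 0.996, -0.0]
force: [-1.1, 1.8, 6.0]
gripper_width: 29.3
grasp_force: 30.0
t: 42.6
tcp_pos: [638.0, -222.0, 220.3]
ee_rot: [0.003, -0.084, 0.996, -0.001]
force: [0.6, -0.2, -0.6]
gripper_width: 29.6
grasp_force: 30.0
shift [0.527 1.013 0.02 ] yaw now -2.972 turn 0.438 tcp [ 638.  -222.   220.3]
shift [0.166 2.92  0.017] yaw now -2.972 turn 0.564 tcp [ 638.  -222.   220.3]
```

```bash

python3 -m pendant '.15 0 0 .2 0;.3 .1 0 .4 0;.42 .25 0 .564 0;.5 .4 0 .564 0;.52 .58 0 .564 0;.527 .75 0 .564 0;.527 .92 0 .564 0;.527 1 0 .564 0'
python3 -c "
from h import *
goto([507,348,215],np.pi-.113)"
```

```text
t: 43.27
tcp_pos: [497.8, -37.7, 214.3]
ee_rot: [-0.0, 0.055, 0.999, 0.001]
force: [-0.1, 0.3, -0.2]
gripper_width: 30.0
grasp_force: 30.0
shift [ 1.650e-01  1.922e+00 -1.000e-03] yaw now 3.032 turn 0.007 tcp [497.8 -37.7 214.3]
```

```bash

python3 -m pendant '.01 .16 0 0 0;.03 .32 0 0 0;.04 .48 0 0 0;.05 .64 0 0 0;.07 .8 0 0 0;.08 .96 0 0 0;.08 .96 0 0 0'
python3 -m pendant '.01 .16 0 0 0;.03 .32 0 0 0;.04 .48 0 0 0;.05 .64 0 0 0;.07 .8 0 0 0;.085 .962 0 0 0;.085 .962 .1 0 0;.085 .962 .2 0 0'
python3 -m pendant '0 0 .1 0 0;0 0 .2 0 0;0 0 .3 0 0;0 0 .4 0 0;0 0 .44 0 0;0 0 .44 0 0;0 0 .44 0 .44;0 0 .44 0 .44'
python3 -m pendant '0 0 0 0 .44;0 0 0 0 .44;0 0 0 0 .44;0 0 -.15 0 .44;0 0 -.35 0 .44;0 0 -.55 0 .44;0 0 -.75 0 .6;0 0 -.75 0 .6'
python3 - <<'E'
from h import *
goto([419,-172,244],np.pi-.05)
for n in("top","wrist","scene"): cv2.imwrite(f"pics/{n}16.png",manip.grab_frame(n))
t=cv2.imread("pics/top16.png")
g=cv2.cvtColor(t,cv2.COLOR_BGR2GRAY);k,l,st,c=cv2.connectedComponentsWithStats((g<125).astype(np.uint8))
for i in range(1,k):
    if 8<=st[i,4]<150:
        p=ray("top",c[i],12)[:2]
        if 300<p[0]<800 and -350<p[1]<500: print(st[i],p.round(0))
E
```

```text
t: 43.85
tcp_pos: [503.7, 157.1, 213.9]
ee_rot: [-0.001, 0.053, 0.999, 0.0]
force: [-0.0, 0.8, -1.1]
gripper_width: 30.0
grasp_force: 30.0
t: 44.52
tcp_pos: [509.0, 345.9, 173.9]
ee_rot: [0.0, 0.055, 0.998, 0.0]
force: [0.1, -0.1, -0.3]
gripper_width: 29.9
grasp_force: 30.0
t: 45.18
tcp_pos: [509.9, 344.1, 88.0]
ee_rot: [0.001, 0.056, 0.998, 0.0]
force: [-0.3, 0.4, 0.8]
gripper_width: 39.6
grasp_force: 0.0
t: 45.85
tcp_pos: [511.9, 345.1, 244.9]
ee_rot: [0.004, 0.057, 0.998, 0.003]
force: [0.5, -0.1, -0.3]
gripper_width: 51.1
grasp_force: 0.0
shift [ 0.169 -2.621 -0.016] yaw now 3.028 turn -0.126 tcp [511.9 345.1 244.9]
```

No loose nuts remain on the bench. Now the lamp goes back.

```bash

python3 -m pendant '.01 -.16 0 0 .6;.02 -.32 0 0 .6;.03 -.48 0 0 .6;.04 -.64 0 0 .6;.05 -.8 0 0 .6;.06 -.96 0 0 .6;.06 -.96 0 0 .6'
python3 -m pendant '.01 -.16 0 0 .6;.02 -.32 0 0 .6;.03 -.48 0 0 .6;.04 -.64 0 0 .6;.05 -.8 0 0 .6;.06 -.96 0 0 .6;.06 -.96 0 0 .6'
python3 -m pendant '.01 -.16 0 0 .6;.02 -.32 0 -.126 .6;.03 -.48 0 -.126 .6;.04 -.64 0 -.126 .6;.049 -.7 0 -.126 .6;.049 -.7 0 -.126 .6;.049 -.7 0 -.126 .6;.049 -.7 0 -.126 .6'
python3 - <<'E'
from h import *
goto([418.5,-170.5,144],np.pi-.05)
w=manip.grab_frame("wrist");cv2.imwrite("pics/w17.png",w)
g=cv2.cvtColor(w,cv2.COLOR_BGR2GRAY).astype(int)
a,b=[proj("wrist",(x,-170.5,157)) for x in(390,448)];print(a.round(),b.round())
for v in range(150,240,10):print(v,g[v,215:295:4].tolist())
E
```

```text
t: 46.58
tcp_pos: [474.6, 148.8, 236.0]
ee_rot: [-0.001, 0.059, 0.998, -0.001]
force: [0.8, -0.3, -0.2]
gripper_width: 56.4
grasp_force: 0.0
t: 47.17
tcp_pos: [440.6, -39.9, 236.2]
ee_rot: [-0.001, 0.059, 0.998, -0.0]
force: [1.0, -0.1, 1.2]
gripper_width: 56.2
grasp_force: 0.0
t: 47.83
tcp_pos: [416.8, -171.9, 236.3]
ee_rot: [-0.001, 0.024, 1.0, -0.0]
force: [-0.0, 0.1, -0.1]
gripper_width: 56.1
grasp_force: 0.0
shift [-0.009  0.007  0.462] yaw now 3.093 turn 0.002 tcp [ 416.8 -171.9  236.3]
[254. 173.] [257. 240.]
150 [53, 49, 45, 45, 58, 80, 86, 82, 76, 78, 81, 79, 79, 78, 77, 63, 45, 30, 34, 41]
160 [46, 39, 43, 37, 35, 31, 31, 32, 30, 28, 30, 25, 25, 25, 26, 35, 36, 31, 34, 38]
170 [44, 39, 48, 56, 53, 55, 51, 51, 40, 20, 20, 23, 36, 53, 56, 56, 55, 61, 44, 42]
180 [38, 35, 46, 56, 58, 52, 57, 52, 28, 28, 17, 26, 20, 55, 53, 54, 58, 54, 45, 43]
190 [38, 39, 43, 57, 59, 56, 53, 50, 29, 25, 28, 24, 20, 50, 55, 55, 54, 59, 38, 48]
200 [40, 40, 39, 56, 54, 57, 54, 47, 21, 19, 26, 28, 30, 50, 55, 52, 56, 57, 41, 40]
210 [40, 36, 39, 56, 51, 55, 53, 55, 28, 34, 31, 25, 26, 56, 52, 57, 58, 59, 44, 83]
220 [92, 97, 35, 52, 51, 51, 51, 52, 29, 25, 32, 35, 32, 55, 53, 57, 61, 57, 44, 106]
230 [102, 94, 101, 99, 93, 98, 94, 100, 29, 21, 33, 31, 42, 98, 101, 96, 102, 101, 102, 104]
```

```bash

python3 -m pendant '-.009 .007 .1 0 .6;-.009 .007 .2 0 .6;-.009 .007 .3 0 .6;-.009 .007 .4 0 .6;-.009 .007 .462 0 .6;-.009 .007 .462 0 .6;-.009 .007 .462 0 .3;-.009 .007 .462 0 0' 40
python3 -m pendant '0 0 0 0 0;0 0 0 0 0;0 0 0 0 0;0 0 0 0 0;0 0 0 0 0;0 0 0 0 0;0 0 0 0 0;0 0 0 0 0'
python3 -m pendant '0 0 -.05 0 0;0 0 -.15 0 0;0 0 -.3 0 0;0 0 -.37 0 0;0 0 -.37 0 0;0 0 -.37 0 0'
python3 -c "
from h import *
goto([543,-5,218],np.pi-.05)"
```

```text
t: 48.55
tcp_pos: [419.1, -171.3, 145.2]
ee_rot: [0.0, 0.025, 1.0, -0.0]
force: [-0.1, 0.0, -0.2]
gripper_width: 46.4
grasp_force: 0.0
t: 49.22
tcp_pos: [418.8, -171.4, 144.7]
ee_rot: [0.0, 0.025, 1.0, 0.0]
force: [-0.1, 3.0, 6.4]
gripper_width: 15.7
grasp_force: 40.0
t: 49.72
tcp_pos: [418.8, -171.4, 218.9]
ee_rot: [0.001, 0.025, 1.0, 0.0]
force: [-0.0, -0.1, -3.8]
gripper_width: 15.7
grasp_force: 40.0
shift [-0.579  0.862  0.006] yaw now 3.092 turn 0.001 tcp [ 418.8 -171.4  218.9]
```

```bash

python3 -m pendant '-.05 .1 0 0 0;-.17 .25 0 0 0;-.28 .42 0 0 0;-.4 .6 0 0 0;-.5 .77 0 0 0;-.579 .862 0 0 0;-.579 .862 0 0 0;-.579 .862 0 0 0'
python3 -m pendant '0 0 .06 0 0;0 0 .12 0 0;0 0 .18 0 0;0 0 .22 0 0;0 0 .25 0 0;0 0 .265 0 0;0 0 .265 0 0'
python3 -c "
from h import *
goto([543,-5,158.3],np.pi-.05)"
```

```text
t: 50.38
tcp_pos: [542.6, -4.5, 216.7]
ee_rot: [-0.001, 0.024, 1.0, -0.001]
force: [-0.9, -0.8, -2.8]
gripper_width: 15.8
grasp_force: 40.0
t: 50.97
tcp_pos: [542.6, -5.3, 164.8]
ee_rot: [-0.0, 0.025, 1.0, -0.0]
force: [-0.4, -0.5, -3.2]
gripper_width: 15.5
grasp_force: 40.0
shift [-0.002  0.002  0.033] yaw now 3.092 turn -0.000 tcp [542.6  -5.3 164.8]
```

```bash

python3 -m pendant '-.002 .002 .01 0 0;-.002 .002 .02 0 0;-.002 .002 .028 0 0;-.002 .002 .032 0 0;-.002 .002 .032 0 0;-.002 .002 .032 0 0'
python3 -m pendant '0 0 0 0 .25;0 0 0 0 .3;0 0 0 0 .4;0 0 0 0 .5;0 0 0 0 .5;0 0 0 0 .5;0 0 0 0 .5;0 0 0 0 .5'
python3 -m pendant '0 0 -.1 0 .6;0 0 -.25 0 .6;0 0 -.4 0 .6;0 0 -.5 0 .6;0 0 -.5 0 .6;0 0 -.5 0 .6'
python3 - <<'E'
from h import *
M=manip.camera_model("wrist");w=manip.grab_frame("wrist");cv2.imwrite("pics/w18.png",w);t=manip.grab_frame("top");cv2.imwrite("pics/t18.png",t)
g=cv2.cvtColor(w,cv2.COLOR_BGR2GRAY).astype(int);print(pose()[0].round(1))
print(proj("wrist",(511,-2,171),M).round(),proj("wrist",(575,-5,171),M).round(),proj("wrist",(543,-55,18),M).round(),proj("wrist",(543,45,18),M).round())
for v in range(110,230,10):print(v,g[v,190:320:5].tolist())
E
```

```text
t: 51.47
tcp_pos: [543.3, -4.8, 159.2]
ee_rot: [0.0, 0.025, 1.0, -0.0]
force: [1.0, 0.4, -1.8]
gripper_width: 15.5
grasp_force: 40.0
t: 52.13
tcp_pos: [543.3, -4.8, 159.1]
ee_rot: [0.0, 0.025, 1.0, -0.0]
force: [-0.3, 0.2, 0.7]
gripper_width: 47.1
grasp_force: 0.0
t: 52.63
tcp_pos: [543.6, -4.7, 259.7]
ee_rot: [0.001, 0.025, 1.0, 0.0]
force: [0.6, -0.4, 0.4]
gripper_width: 56.5
grasp_force: 0.0
[542.9  -4.6 258.3]
[255. 163.] [255. 235.] [215. 165.] [291. 162.]
110 [110, 108, 117, 111, 106, 108, 108, 107, 109, 106, 105, 106, 103, 105, 104, 104, 191, 189, 189, 189, 191, 201, 196, 194, 191, 196]
120 [112, 111, 110, 111, 109, 114, 105, 109, 105, 103, 103, 108, 105, 96, 95, 98, 160, 163, 165, 160, 189, 190, 192, 197, 191, 194]
130 [113, 114, 111, 110, 109, 107, 49, 49, 46, 42, 32, 42, 34, 38, 44, 43, 61, 86, 90, 83, 190, 188, 193, 191, 191, 190]
140 [116, 114, 111, 107, 113, 104, 52, 38, 33, 34, 34, 34, 39, 40, 39, 41, 51, 51, 51, 85, 190, 190, 189, 194, 197, 199]
150 [110, 108, 109, 108, 112, 105, 38, 35, 56, 84, 83, 86, 84, 88, 86, 84, 89, 83, 62, 54, 192, 192, 202, 193, 200, 192]
160 [111, 112, 111, 108, 111, 83, 36, 59, 59, 61, 59, 46, 32, 34, 41, 62, 63, 65, 95, 56, 109, 189, 194, 193, 196, 192]
170 [117, 111, 105, 108, 108, 96, 38, 58, 59, 57, 54, 35, 32, 23, 34, 62, 67, 68, 103, 58, 149, 198, 187, 190, 188, 195]
180 [115, 110, 108, 109, 111, 109, 49, 57, 61, 59, 61, 35, 31, 34, 34, 64, 64, 100, 101, 50, 193, 189, 189, 192, 188, 193]
190 [114, 106, 107, 107, 112, 106, 60, 57, 58, 60, 58, 30, 31, 26, 27, 62, 61, 101, 101, 50, 192, 184, 185, 188, 189, 190]
200 [112, 111, 108, 104, 108, 106, 71, 60, 56, 55, 57, 29, 26, 27, 31, 59, 62, 100, 100, 53, 168, 191, 187, 189, 185, 196]
210 [111, 109, 110, 108, 108, 106, 82, 58, 57, 55, 57, 29, 26, 28, 27, 60, 59, 58, 62, 52, 153, 188, 185, 187, 190, 184]
220 [107, 112, 109, 107, 103, 106, 97, 39, 33, 35, 40, 25, 25, 23, 23, 42, 42, 41, 47, 68, 161, 190, 185, 189, 183, 189]
```

```bash
python3 - <<'E'
from h import *
t=cv2.imread("pics/t18.png");g=cv2.cvtColor(t,cv2.COLOR_BGR2GRAY)
for th in(50,60,70,80):
    k,l,st,c=cv2.connectedComponentsWithStats((g[170:255,95:180]<th).astype(np.uint8))
    print(th,[(c[i]+[95,170]).round(0).tolist()+[int(st[i,4])] for i in range(1,k) if 5<=st[i,4]<80])
for n,q in (("bush",(732,201,22)),("bush",(731,-188,22))):
    u,v=proj("top",q).astype(int);a=cv2.imread("pics/top0.png");print(n,np.abs(a[v-8:v+8,u-8:u+8].astype(int)-t[v-8:v+8,u-8:u+8]).mean())
d=cv2.absdiff(cv2.imread("pics/top0.png"),t).max(2)
E
```

```text
50 [[131.0, 247.0, 71]]
60 [[164.0, 216.0, 5], [163.0, 223.0, 7], [162.0, 231.0, 5]]
70 [[164.0, 216.0, 67], [156.0, 224.0, 6], [156.0, 232.0, 8]]
80 [[129.0, 229.0, 5], [140.0, 245.0, 19]]
bush 12.848958333333334
bush 13.0703125
```

```bash
python3 -c "
from cell import manip
print(manip.close_job())"
```

```text
the job is handed in; nothing more can be done
None
```

The job is handed in: the lamp is back upright in the middle of its dock, and the pan sits squarely on the scale with the three chute nuts and all four loose nuts put into it. I had no picture left to recount the seven in the pan, but the last camera check found none on the bench.

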